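# Clear the degassing block's cover and hold it at its balance point

## Task

A steel sample canister has been left standing on the shut cover of the white degassing block: stand it upright in the free part of the blue parts tray and let go of it. Then grip the cover by its black handle, swing it up until it stands upright on its hinge at the balance point, where it would fall neither way, and finish still gripping the handle and keeping it still there. Do not let the cover go over backwards, do not knock the canister over, and leave everything else where it is.

Things in the scene. Friction and masses are not known exactly. Their poses are not given: they have to be found in the camera images.
- station: fixed white degassing block with a navy band, 200 mm wide (y), 260 mm deep (x); origin under it on the table, its x axis points from the low front apron (30 mm high, facing the robot) to the back, z up. The main body (79 mm high) spans x -45 to +130 mm; the apron (x -130 to -45 mm) lies below the cover's handle.
- cover (a joint): angle of the block's grey cover (rad): 0 = shut, lying level; grows as the handle edge rises and swings over to the back; 1.57 = upright over the hinge, the balance point; stop at 2.75. Hinge nearly free (0.004 N m), no spring or stay: short of upright the cover falls shut, past it backwards. Lifting the handle from shut takes 1.5 to 3 N.
- cover_hinge (a point): middle of the hinge line, 85 mm above the table, at x +80 mm in the block's frame; the hinge line runs along the block's y axis.
- handle (a point): middle of the bar of the cover's black D-handle (in the cover's plane): round bar 10 mm thick, 102 mm clear between its arms, parallel to the hinge line, 165 mm from it. Shut: 85 mm above the table, 35 mm clear to the cover's edge, 50 mm down to the apron. Upright: 250 mm above the table. The bar turns with the cover, slipping between gripping fingers. y axis along the bar.
- canister: steel sample canister with a blue ring, 42 mm across, 72 mm high (the top 12 mm is narrower: 34 mm), 0.15 to 0.31 kg; origin at the centre of its underside, z up. It starts standing on the shut cover, whose 176 x 112 mm plate is 8 mm thick with its top 89 mm above the table.
- tray_in (a point): centre of the inner floor (about 4 mm above the table) of the fixed blue parts tray, 200 x 140 mm outside (x, y of this frame), walls 4 mm thick and 25 mm high. A brass cap stands 55 to 75 mm from this point towards +x; the rest is free.
- rack: fixed aluminium rack with glass tubes, 200 x 100 mm, 115 mm high with the tubes; origin under its centre. It is on the other side of the block from the tray.
- cap: bystander: brass cap 26 mm across, 24 mm high, standing in the tray near its +x end, up to 35 mm off its middle line; origin at the centre of its underside
- jar: bystander: amber jar 60 mm across, 80 mm high, beyond the block on the right; origin at the centre of its underside
- stopper: bystander: red rubber stopper 36 mm across, 30 mm high, on the table beyond the block on the left; origin at the centre of its underside
There are look-alikes about, which are no part of the job. Of the things that look like the part that bears tray_in, the largest one is meant. Leave any red look-alike of the canister alone.

How it is judged (in metres and radians):
On the way:
1. the canister stands released in the tray while the cover is still shut (x of canister in the frame of tray_in between -0.08 and 0.08 m and y of canister in the frame of tray_in between -0.05 and 0.05 m and z of canister in the frame of tray_in below 0.008 m and angle between canister's own z axis and vertical below 0.12 rad and linear speed of canister below 0.03 m/s and contact force between canister and the fingers below 0.1 N and value of joint cover below 0.1 rad), for 0.2 s.
At the end, for the whole second after the job is handed in: Cover within 0.1 rad of upright (joint 1.47 to 1.67), still (under 0.06 rad/s), gripped with over 2 N within 60 mm of the middle of its handle, not touching the canister; canister upright (within 0.12 rad) on the tray floor inside the walls, released, at rest (value of joint cover between 1.47 and 1.67 rad and velocity of joint cover between -0.06 and 0.06 rad/s and contact force between cover and the fingers above 2 N and distance between the grasp point and handle below 0.06 m and contact force between cover and canister below 0.1 N and x of canister in the frame of tray_in between -0.08 and 0.08 m and y of canister in the frame of tray_in between -0.05 and 0.05 m and z of canister in the frame of tray_in below 0.008 m and angle between canister's own z axis and vertical below 0.12 rad and linear speed of canister below 0.03 m/s and contact force between canister and the fingers below 0.1 N); the arm keeps its last pose, push and grip.
It fails at once if the cover goes over backwards (joint beyond 1.95) (value of joint cover above 1.95 rad).
It fails at once if the canister is knocked over (angle between canister's own z axis and vertical above 0.7 rad).
It fails at once if a bystander (cap, jar or stopper) is moved by more than 30 mm (distance of any of cap, jar, stopper from where it was at the start of the episode above 0.03 m).
It also fails if it takes over 64 s, if anything falls off the work surface, if the arm or the gripper's body presses on something with over 40 N, if the wrist force passes 120 N, or if a joint passes its speed limit or range.

## Robot

A 6-joint arm with a two-finger parallel gripper is mounted at the origin on the work surface. World frame = base frame: x ahead of the robot, y to its left, z up, the work surface at z = 0. Lengths are in m, angles in degrees, forces in N, time in s.
With the tool pointing down it reaches from about 0.375 to 0.9 m from the base axis. Payload 3.1 kg.
Tool frame: the origin (TCP) lies at the very end of the fingers, on their centre line; the grasp point (between the pads) lies 19 mm behind it; z points along the fingers, x is the direction in which the jaws open and shut, and the axes are right-handed (so a half turn about z gives the same grasp; the last joint's range is limited). The gripper opens to 87 mm and grips with 3 to 60 N. Pads are 19 mm wide; open, the fingers measure 117 mm over their backs; the gripper's body (75 mm by 190 mm) begins 51 mm behind the grasp point.
Start: joints at [-79.269, 30.224, 82.088, -0, 67.689, -10.227], TCP at [0.224, -0.584, 0.223] pointing down, gripper open.
Joint ranges: [-176.69, 176.69], [-43.24, 126.21], [12.49, 139.97], [-82, 262], [0, 151.66], [-163.58, 163.58]. Speed limits (degrees/s): [159.86, 159.86, 180, 180, 180, 180].

## Interface

Orientations are given as a 3x3 rotation matrix whose columns are the frame's x, y, z axes.
In Python, from rig import bot gives the robot as it stands.
- The arm moves only by the tool arm_command, never from a script. Its argument "plan" is a list of rows, each an object of numbers: "claw": the opening, from 0 (shut) to 1 (fully open); "dx", "dy", "dz": the shift along the tool's x, y, z in cm; "twist": the turn about the tool's z in degrees. A call has 1 to 8 rows; each row is the pose to reach, as a shift and turn from the pose measured when the call began, along the tool's axes at that moment; what a row does not reach only later rows make up. A row lasts 1/12 s, in which the tool goes at most 41.7 mm and 7.16 degrees, less where a joint would pass 70% of its speed; a pose out of reach is approached as far as the arm can. A call with a gripper value outside its range is refused whole. The fingers move at their own pace and stop on an object; the grip force is fixed at half the most. Time passes only in rows, so rows that repeat a pose let the fingers close. It gives the time, the measured TCP pose, the force and the opening at its end, in the units of the state.
- bot.read_state(): the state, without advancing time (a new reading comes with each control period).
- bot.capture(name): name is "scene" or "top" or "wrist"; returns the picture (480x640x3 uint8, red, green, blue); there is no depth.
- bot.calibration(name): a dict with "intrinsics" (3x3 intrinsics, pixels), "rvec" (rotation vector, rad) and "tvec" (3), from world to camera coordinates, as OpenCV has them; the wrist camera has in their place "T_tool_cam" (4x4, takes a point from camera to tool coordinates, whose origin is the TCP and whose axes are the tool frame's). Camera axes: x right, y down, z forward; pixel columns grow to the right and rows downward; lengths in m; the calibration is good to about 2 mm. A picture is of the moment at which its call begins: read the wrist's pose just before it. calibration takes no time and is no camera call.
- bot.hand_in(): hands the job in, once; it reports no verdict.
The state is a dict: "time_s": time; "joint_positions": joint angles; "qvel": joint speeds; "tau": joint torques, N m; "position": TCP position; "tcp_rot": TCP orientation; "force": force on the tool from outside, world axes, zero at the start; "moment": the same for the moment, N m; "opening": opening from 0.0 (shut) to 1.0 (fully open).
Only numpy, scipy, OpenCV 4.12 (cv2) and the standard library are available. Lean on these libraries where they do the work, as an engineer would, in place of code of your own. Each camera call takes 0.05 s, during which the arm holds its last target.

## Working session

There is one attempt and no reset: what is moved stays moved. The work goes in short steps, Python scripts to look and compute and a tool call to move; the robot and the scene stay as the last step left them, time stands still between calls to the robot, and variables do not carry over. Pictures are saved under pics/ and viewed, and the job is handed in when it is done.

Besides the shell and the picture viewer there is one more tool, called after "Emit:" as a command line: name --argument value ..., lists and objects as JSON in quotes. arm_command: Moves the arm, as the interface text tells. Its arguments: {"type":"object","properties":{"plan":{"type":"array"}},"required":["plan"]}

```bash
ls; mkdir -p pics; python3 - <<'E'
from rig import bot
import cv2,numpy as np
s=bot.read_state()
for k,v in s.items(): print(k,np.round(v,3).tolist())
for n in ("scene","top","wrist"):
    im=bot.capture(n); cv2.imwrite(f"pics/{n}0.png",im[:,:,::-1]); c=bot.calibration(n); print(n,{k:np.round(v,4).tolist() for k,v in c.items()})
E
```

```text
pics
time_s 0.0
joint_positions [-79.269, 30.279, 82.156, -0.0, 67.688, -10.226]
qvel [-0.061, -0.063, -0.048, -0.012, 0.028, -0.03]
tau [-0.0, -44.005, -17.659, 0.063, 0.058, -0.0]
position [0.223, -0.583, 0.222]
tcp_rot [[0.358, -0.934, -0.0], [-0.934, -0.358, 0.002], [-0.002, -0.0, -1.0]]
force [-0.249, 0.099, -0.678]
moment [-0.025, -0.017, 0.038]
opening 1.0
scene {'intrinsics': [[452.0751, 0.0, 329.976], [0.0, 452.0751, 240.4431], [0.0, 0.0, 1.0]], 'rvec': [1.1009, 2.4021, -1.0012], 'tvec': [0.4058, -0.1832, 1.4218]}
top {'intrinsics': [[548.8022, 0.0, 314.6263], [0.0, 548.8022, 234.3421], [0.0, 0.0, 1.0]], 'rvec': [2.1465, -2.0624, 0.2175], 'tvec': [-0.1024, 0.5178, 1.1991]}
wrist {'intrinsics': [[400.706, 0.0, 318.2233], [0.0, 400.706, 235.8676], [0.0, 0.0, 1.0]], 'T_tool_cam': [[1.0, 0.0003, 0.0007, 0.0004], [-0.0005, 0.969, 0.247, -0.0662], [-0.0006, -0.247, 0.969, -0.1616], [0.0, 0.0, 0.0, 1.0]]}
```

View pics/scene0.png

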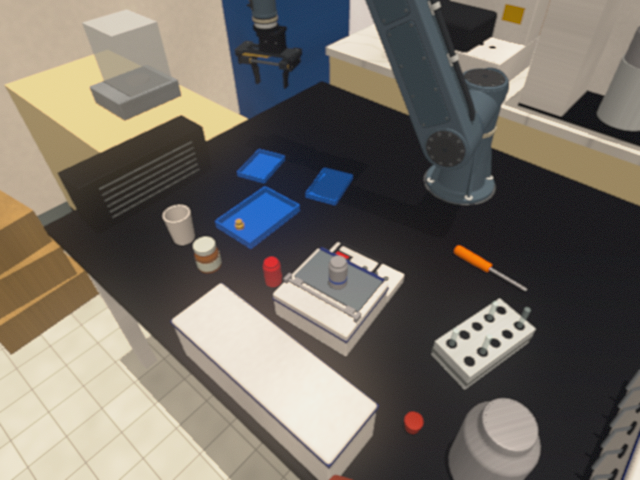

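View pics/top0.png

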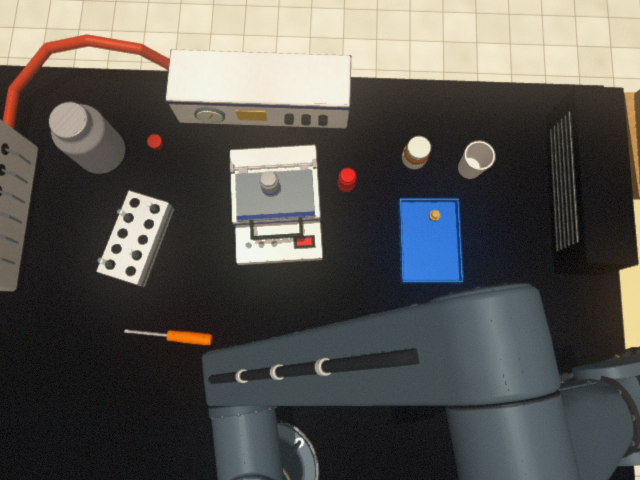

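View pics/wrist0.png

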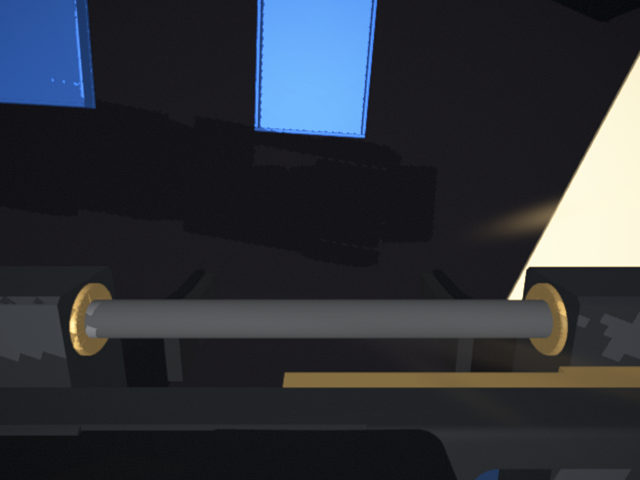

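Top view (640x480) shows the following:
- **Station:** the block is at about (276,205), with its handle at (275,232).
- **Canister candidates:** the grey one with a blue ring is on the cover at (268,182). The red look-alike at (347,180) is to be left alone.
- **Tray candidates:** the large tray is at (432,240) with the brass cap at (435,215). Two smaller blue trays appear in the scene view at (261,166) and (330,185), hidden under the arm in the top view.

I choose the grey canister and the large tray with the cap, and will check both in close crops.

```bash
cat > h.py <<'E'
import cv2,numpy as np
from rig import bot
C={n:bot.calibration(n) for n in("scene","top")}
def ray(n,uv):
    c=C[n];K=np.array(c["intrinsics"]);R=cv2.Rodrigues(np.array(c["rvec"],float))[0];t=np.array(c["tvec"],float).ravel()
    d=R.T@np.linalg.solve(K,np.array([uv[0],uv[1],1.]));return -R.T@t,d
def onz(n,uv,z):
    o,d=ray(n,uv);return o+d*(z-o[2])/d[2]
def proj(n,P):
    c=C[n];return cv2.projectPoints(np.array(P,float).reshape(-1,1,3),np.array(c["rvec"],float),np.array(c["tvec"],float),np.array(c["intrinsics"],float),None)[0].reshape(-1,2)
def wray(uv,s):
    c=bot.calibration("wrist");T=np.array(c["T_tool_cam"]);K=np.array(c["intrinsics"])
    R=np.array(s["tcp_rot"]);p=np.array(s["position"]);d=np.linalg.solve(K,np.array([uv[0],uv[1],1.]))
    return R@T[:3,3]+p,R@T[:3,:3]@d
def wonz(uv,s,z):
    o,d=wray(uv,s);return o+d*(z-o[2])/d[2]
E
python3 - <<'E'
import cv2
t=cv2.imread("pics/top0.png");s=cv2.imread("pics/scene0.png")
cv2.imwrite("pics/c1.png",cv2.resize(t[135:275,220:360],None,fx=4,fy=4,interpolation=cv2.INTER_CUBIC))
cv2.imwrite("pics/c2.png",cv2.resize(t[190:290,390:475],None,fx=5,fy=5,interpolation=cv2.INTER_CUBIC))
cv2.imwrite("pics/c3.png",cv2.resize(s[230:360,250:420],None,fx=4,fy=4,interpolation=cv2.INTER_CUBIC))
E
```

```text
(no output)
```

View pics/c1.png

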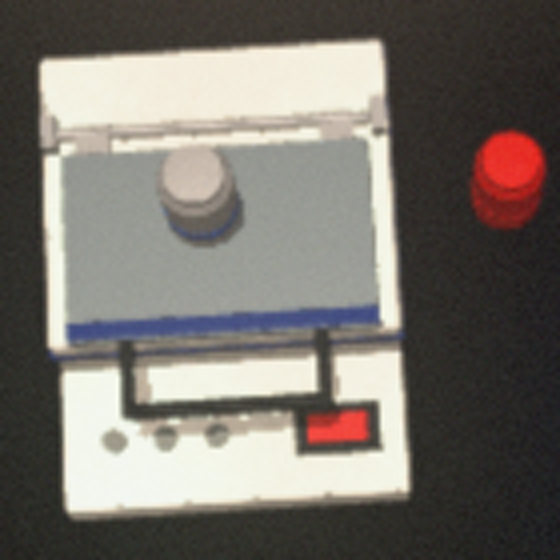

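View pics/c2.png

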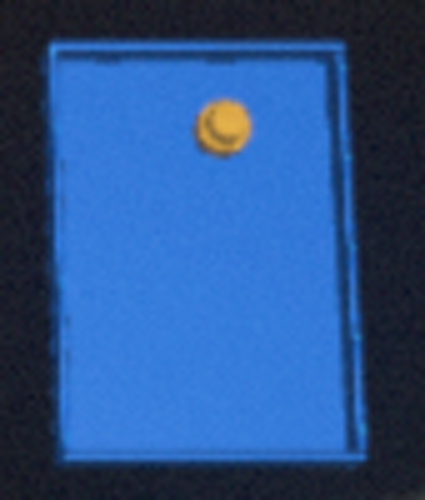

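View pics/c3.png

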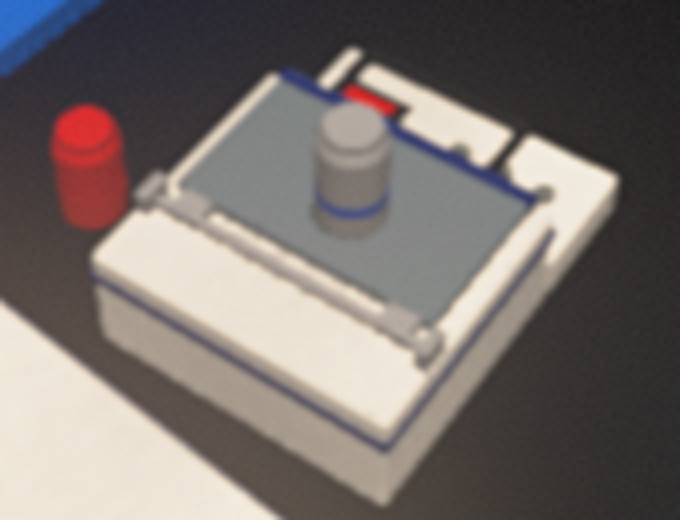

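Crops confirm the grey, blue-ringed canister on the cover (c1, top at 191,175), the handle bar from (128,412) to (330,396), and the largest tray with the brass cap (c2).

```bash
python3 - <<'E'
from h import *
def A(p,f,o): return ((p[0]+.5)/f-.5+o[0],(p[1]+.5)/f-.5+o[1])
c1=lambda x,y:A((x,y),4,(220,135)); c2=lambda x,y:A((x,y),5,(390,190)); c3=lambda x,y:A((x,y),4,(250,230))
L=[("BL",40,60,.079),("BR",383,40,.079),("FL",50,350,.079),("FR",402,332,.079),("aFL",66,517,.03),("aFR",408,495,.03),("hanL",128,409,.085),("hanR",328,400,.085),("hinL",45,140,.085),("hinR",380,117,.085),("cTL",60,152,.089),("cTR",365,138,.089),("cBL",68,340,.089),("cBR",380,322,.089),("can",192,174,.161),("canBotRing",204,215,.1)]
for n,x,y,z in L: print(n,np.round(onz("top",c1(x,y),z)[:2],4))
for n,x,y,z in [("TL",50,43,.025),("TR",343,43,.025),("BL",62,459,.025),("BR",366,459,.025),("cap",229,122,.028)]: print(n,np.round(onz("top",c2(x,y),z)[:2],4))
# canister triangulate with scene top
o1,d1=ray("top",c1(192,174));o2,d2=ray("scene",c3(355,128))
M=np.c_[d1,-d2];s=np.linalg.lstsq(M,o2-o1,rcond=None)[0];print("can tri",o1+s[0]*d1,o2+s[1]*d2)
for n,x,y,z in [("hBL",437,345,.085),("hR",150,188,.085),("can",355,128,.161)]: print(n,np.round(onz("scene",c3(x,y),z)[:2],4))
E
```

```text
BL [0.7097 0.1233]
BR [ 0.7297 -0.0751]
FL [0.5372 0.105 ]
FR [ 0.5554 -0.0928]
aFL [0.4502 0.0969]
aFR [ 0.4709 -0.0998]
hanL [0.5037 0.0581]
hanR [ 0.5133 -0.0531]
hinL [0.6591 0.1158]
hinR [ 0.6804 -0.0754]
cTL [0.6509 0.106 ]
cTR [ 0.6661 -0.0674]
cBL [0.541  0.0937]
cBR [ 0.5582 -0.0803]
can [0.6175 0.0224]
canBotRing [0.6134 0.0207]
TL [ 0.6239 -0.2794]
TR [ 0.6293 -0.4184]
BL [ 0.4254 -0.2864]
BR [ 0.431  -0.4259]
cap [ 0.5877 -0.3634]
can tri [0.61795703 0.02251953 0.1595053 ] [0.6177324  0.02285418 0.15946837]
hBL [0.6561 0.1128]
hR [ 0.6775 -0.0798]
can [0.6188 0.0237]
```

```bash
cat > go.py <<'E'
# usage: go.py x y z yaw -> shift in tool axes (cm) & twist to reach world target (tool down)
import sys; from h import *
s=bot.read_state();R=np.array(s["tcp_rot"]);p=np.array(s["position"])
t=np.array(list(map(float,sys.argv[1:4])));yaw=float(sys.argv[4])
d=R.T@(t-p)*100;cy=np.degrees(np.arctan2(R[1,0],R[0,0]))
print("t",round(s["time_s"],2),"pos",np.round(p,4),"yaw",round(cy,2),"F",np.round(s["force"],1),"open",round(s["opening"],3))
print("dx dy dz",np.round(d,2),"twist",round(-(yaw-cy),2),"rows",np.linalg.norm(d)/4.17)
E
python3 go.py 0.6175 0.0226 0.222 5.7
```

```text
t 0.15 pos [ 0.2235 -0.5831  0.2218] yaw -69.04 F [-0.   0.1  0.1] open 0.996
dx dy dz [-42.47 -58.46   0.07] twist -74.74 rows 17.327998203889106
```

Emit:
arm_command --plan '[{"dx": -42.5,"dy": -58.5,"dz": -1,"twist": -74.7,"claw": 1},{"dx": -42.5,"dy": -58.5,"dz": -1,"twist": -74.7,"claw": 1},{"dx": -42.5,"dy": -58.5,"dz": -1,"twist": -74.7,"claw": 1},{"dx": -42.5,"dy": -58.5,"dz": -1,"twist": -74.7,"claw": 1},{"dx": -42.5,"dy": -58.5,"dz": -1,"twist": -74.7,"claw": 1},{"dx": -42.5,"dy": -58.5,"dz": -1,"twist": -74.7,"claw": 1},{"dx": -42.5,"dy": -58.5,"dz": -1,"twist": -74.7,"claw": 1},{"dx": -42.5,"dy": -58.5,"dz": -1,"twist": -74.7,"claw": 1}]'

```text
time_s: 0.82
position: [0.4058, -0.3022, 0.2271]
tcp_rot: [[0.98, -0.198, -0.0], [-0.198, -0.98, 0.002], [-0.0, -0.002, -1.0]]
force: [1.1, -0.8, -1.4]
opening: 0.999
```

```bash
python3 go.py 0.6175 0.0226 0.25 5.7
```

```text
t 0.82 pos [ 0.4058 -0.3022  0.2271] yaw -11.42 F [ 1.1 -0.8 -1.4] open 0.999
dx dy dz [ 14.32 -36.03  -2.24] twist -17.12 rows 9.314340504014266
```

Emit:
arm_command --plan '[{"dx": 14.3,"dy": -36.0,"dz": -2.2,"twist": -17.1,"claw": 1},{"dx": 14.3,"dy": -36.0,"dz": -2.2,"twist": -17.1,"claw": 1},{"dx": 14.3,"dy": -36.0,"dz": -2.2,"twist": -17.1,"claw": 1},{"dx": 14.3,"dy": -36.0,"dz": -2.2,"twist": -17.1,"claw": 1},{"dx": 14.3,"dy": -36.0,"dz": -2.2,"twist": -17.1,"claw": 1},{"dx": 14.3,"dy": -36.0,"dz": -2.2,"twist": -17.1,"claw": 1},{"dx": 14.3,"dy": -36.0,"dz": -2.2,"twist": -17.1,"claw": 1},{"dx": 14.3,"dy": -36.0,"dz": -2.2,"twist": -17.1,"claw": 1}]'

```text
time_s: 1.48
position: [0.587, -0.0229, 0.2463]
tcp_rot: [[0.995, 0.099, -0.001], [0.099, -0.995, 0.002], [-0.001, -0.002, -1.0]]
force: [0.6, -0.9, 0.2]
opening: 1.0
```

```bash
python3 go.py 0.6175 0.0226 0.25 5.7
```

```text
t 1.48 pos [ 0.587  -0.0229  0.2463] yaw 5.7 F [ 0.6 -0.9  0.2] open 1.0
dx dy dz [ 3.49 -4.23 -0.36] twist -0.0 rows 1.3172322370272023
```

Emit:
arm_command --plan '[{"dx": 2.0,"dy": -2.4,"dz": -0.4,"twist": 0,"claw": 1},{"dx": 3.5,"dy": -4.2,"dz": -0.4,"twist": 0,"claw": 1},{"dx": 3.5,"dy": -4.2,"dz": -0.4,"twist": 0,"claw": 1},{"dx": 3.5,"dy": -4.2,"dz": -0.4,"twist": 0,"claw": 1}]'

```text
time_s: 1.82
position: [0.6177, 0.0235, 0.2498]
tcp_rot: [[0.995, 0.102, -0.002], [0.102, -0.995, 0.001], [-0.002, -0.001, -1.0]]
force: [-1.1, -0.1, 0.4]
opening: 0.998
```

```bash
python3 go.py 0.6175 0.0226 0.11 5.7; python3 - <<'E'
from h import *
s=bot.read_state();im=bot.capture("wrist");cv2.imwrite("pics/w1.png",im[:,:,::-1])
E
```

```text
t 1.82 pos [0.6177 0.0235 0.2498] yaw 5.85 F [-1.1 -0.1  0.4] open 0.998
dx dy dz [-0.    0.11 13.98] twist 0.15 rows 3.3516336505079827
```

View pics/w1.png

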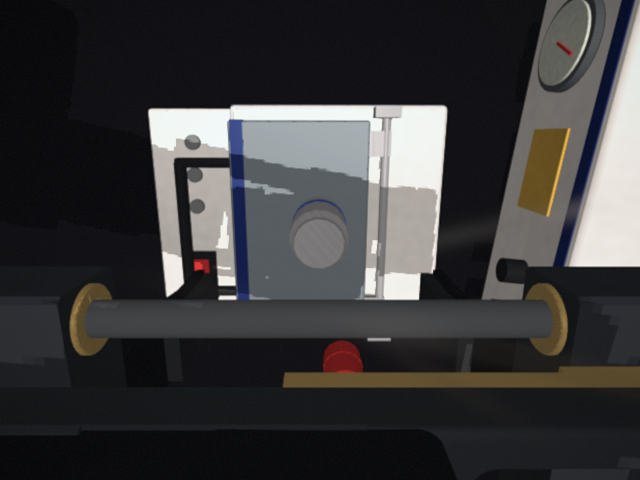

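The wrist view shows the canister top centred near (319,242), the handle bar's left portion at x≈182, and the hinge rod from (388,118) to (381,296).

```bash
python3 - <<'E'
from h import *
s=bot.read_state()
for n,uv,z in [("can",(319,242),.161),("h1",(388,118),.085),("h2",(381,296),.085),("b1",(181,165),.085),("b2",(185,260),.085),("cL1",(232,107),.079),("BR1",(446,107),.079),("aL",(150,110),.03)]:
    print(n,np.round(wonz(uv,s,z),4))
E
```

```text
can [0.6167 0.0211 0.161 ]
h1 [0.6623 0.106  0.085 ]
h2 [ 0.6776 -0.0425  0.085 ]
b1 [0.5018 0.0532 0.085 ]
b2 [ 0.5066 -0.0268  0.085 ]
cL1 [0.5392 0.1021 0.079 ]
BR1 [0.7076 0.1192 0.079 ]
aL [0.4546 0.094  0.03  ]
```

Emit:
arm_command --plan '[{"dx": 0,"dy": 0.1,"dz": 2.5,"twist": 0,"claw": 1},{"dx": -0.05,"dy": 0.15,"dz": 5.0,"twist": 0,"claw": 1},{"dx": -0.05,"dy": 0.15,"dz": 7.5,"twist": 0,"claw": 1},{"dx": -0.05,"dy": 0.15,"dz": 10,"twist": 0,"claw": 1},{"dx": -0.05,"dy": 0.15,"dz": 12,"twist": 0,"claw": 1},{"dx": -0.05,"dy": 0.15,"dz": 13.7,"twist": 0,"claw": 1},{"dx": -0.05,"dy": 0.15,"dz": 13.7,"twist": 0,"claw": 1}]'

```text
time_s: 2.45
position: [0.6126, 0.0198, 0.109]
tcp_rot: [[0.995, 0.098, -0.011], [0.098, -0.995, 0.002], [-0.011, -0.003, -1.0]]
force: [-1.4, -0.1, -0.2]
opening: 1.0
```

Emit:
arm_command --plan '[{"dx": 0,"claw": 0.6},{"dx": 0,"claw": 0.5},{"dx": 0,"claw": 0.4},{"dx": 0,"claw": 0.3},{"dx": 0,"claw": 0.2},{"dx": 0,"claw": 0.2}]'

```text
$.plan[0]: bad value
```

```bash
python3 go.py 0.6175 0.0226 0.25 5.7; python3 - <<'E'
from h import *
im=bot.capture("wrist");cv2.imwrite("pics/w2.png",im[:,:,::-1])
E
```

```text
t 2.45 pos [0.6126 0.0198 0.109 ] yaw 5.64 F [-1.4 -0.1 -0.2] open 1.0
dx dy dz [  0.36  -0.28 -14.11] twist -0.06 rows 3.3845237547027867
```

View pics/w2.png

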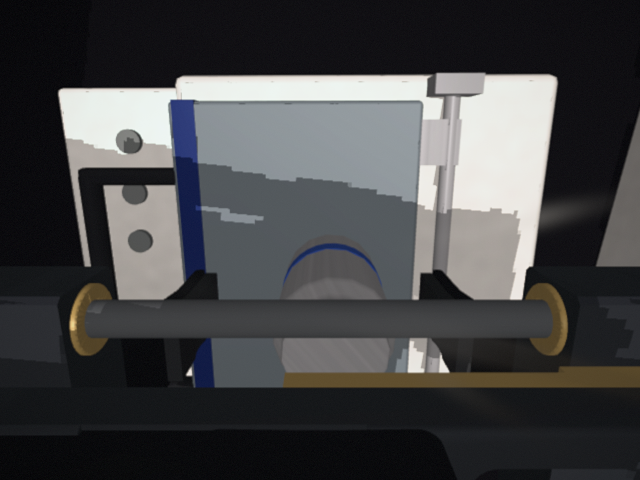

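All five keys are needed in a row. The canister sits slightly right of centre between the fingers in the wrist view (335,310). I'll centre on it, then close.

Emit:
arm_command --plan '[{"dx": 0.4,"dy": -0.2,"dz": -0.1,"twist": 0,"claw": 1},{"dx": 0.4,"dy": -0.2,"dz": -0.1,"twist": 0,"claw": 1},{"dx": 0.4,"dy": -0.2,"dz": -0.1,"twist": 0,"claw": 1}]'

```text
time_s: 2.75
position: [0.619, 0.0218, 0.1134]
tcp_rot: [[0.995, 0.098, -0.005], [0.098, -0.995, 0.001], [-0.005, -0.002, -1.0]]
force: [0.4, 1.0, -0.1]
opening: 1.001
```

```bash
python3 go.py 0.617 0.022 0.11 5.7
```

```text
t 2.75 pos [0.619  0.0218 0.1134] yaw 5.63 F [ 0.4  1.  -0.1] open 1.001
dx dy dz [-0.2  -0.04  0.34] twist -0.07 rows 0.09565402796968356
```

Emit:
arm_command --plan '[{"dx": -0.2,"dy": 0,"dz": 0.2,"twist": 0,"claw": 0.7},{"dx": -0.2,"dy": 0,"dz": 0.2,"twist": 0,"claw": 0.6},{"dx": -0.2,"dy": 0,"dz": 0.2,"twist": 0,"claw": 0.5},{"dx": -0.2,"dy": 0,"dz": 0.2,"twist": 0,"claw": 0.4},{"dx": -0.2,"dy": 0,"dz": 0.2,"twist": 0,"claw": 0.3},{"dx": -0.2,"dy": 0,"dz": 0.2,"twist": 0,"claw": 0.2},{"dx": -0.2,"dy": 0,"dz": 0.2,"twist": 0,"claw": 0.2}]'

```text
time_s: 3.33
position: [0.617, 0.0216, 0.1114]
tcp_rot: [[0.995, 0.098, -0.005], [0.098, -0.995, 0.001], [-0.005, -0.002, -1.0]]
force: [0.5, 0.4, 0.3]
opening: 0.551
```

```bash
python3 go.py 0.617 0.022 0.23 5.7
```

```text
t 3.33 pos [0.617  0.0216 0.1114] yaw 5.63 F [0.5 0.4 0.3] open 0.551
dx dy dz [ -0.05  -0.06 -11.86] twist -0.07 rows 2.8439246480719085
```

Emit:
arm_command --plan '[{"dx": 0,"dy": 0,"dz": 0,"twist": 0,"claw": 0.2},{"dx": 0,"dy": 0,"dz": 0,"twist": 0,"claw": 0.2},{"dx": 0,"dy": 0,"dz": 0,"twist": 0,"claw": 0.2},{"dx": 0,"dy": 0,"dz": 0,"twist": 0,"claw": 0.2}]'

```text
time_s: 3.67
position: [0.6173, 0.0216, 0.1114]
tcp_rot: [[0.995, 0.098, -0.004], [0.098, -0.995, 0.001], [-0.004, -0.002, -1.0]]
force: [0.8, 0.5, 0.3]
opening: 0.471
```

Emit:
arm_command --plan '[{"dx": 0,"dy": 0,"dz": -0.5,"twist": 0,"claw": 0.2},{"dx": 0,"dy": 0,"dz": -1.5,"twist": 0,"claw": 0.2},{"dx": 0,"dy": 0,"dz": -3,"twist": 0,"claw": 0.2},{"dx": 0,"dy": 0,"dz": -5,"twist": 0,"claw": 0.2},{"dx": 0,"dy": 0,"dz": -7,"twist": 0,"claw": 0.2},{"dx": 0,"dy": 0,"dz": -9,"twist": 0,"claw": 0.2},{"dx": 0,"dy": 0,"dz": -10,"twist": 0,"claw": 0.2},{"dx": 0,"dy": 0,"dz": -10,"twist": 0,"claw": 0.2}]'

```text
time_s: 4.33
position: [0.6193, 0.0213, 0.2146]
tcp_rot: [[0.995, 0.098, 0.001], [0.098, -0.995, 0.0], [0.001, -0.0, -1.0]]
force: [0.4, -0.9, -3.3]
opening: 0.471
```

```bash
python3 go.py 0.500 -0.354 0.21 5.7;  python3 - <<'E'
from h import *
im=bot.capture("scene");cv2.imwrite("pics/s2.png",cv2.resize(im[150:350,200:440,::-1],None,fx=3,fy=3))
E
```

```text
t 4.33 pos [0.6193 0.0213 0.2146] yaw 5.63 F [ 0.4 -0.9 -3.3] open 0.471
dx dy dz [-15.56  36.18   0.42] twist -0.07 rows 9.445041801166335
```

View pics/s2.png

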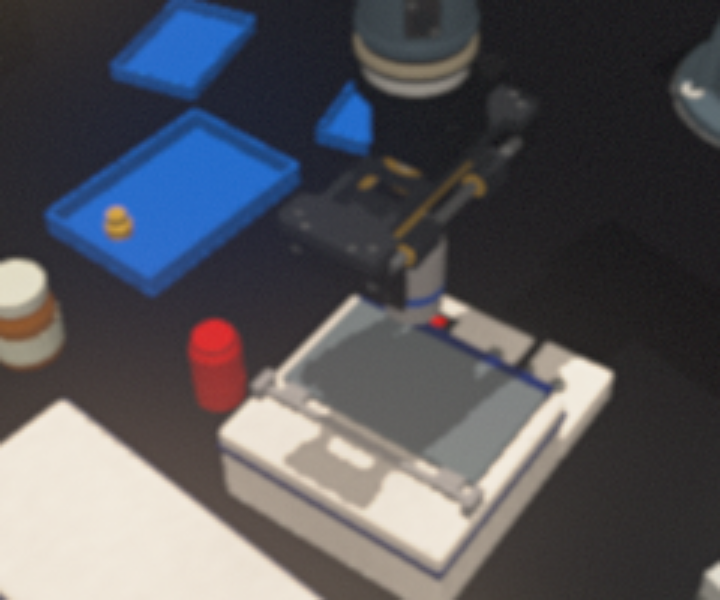

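The canister hangs upright in the fingers at about (425,285) in the crop. Now I'll carry it to the tray.

Emit:
arm_command --plan '[{"dx": -0.4,"dy": 0.9,"dz": 0,"twist": 0,"claw": 0.2},{"dx": -1.2,"dy": 2.8,"dz": 0,"twist": 0,"claw": 0.2},{"dx": -2.3,"dy": 5.4,"dz": 0,"twist": 0,"claw": 0.2},{"dx": -3.5,"dy": 8.1,"dz": 0,"twist": 0,"claw": 0.2},{"dx": -4.7,"dy": 10.9,"dz": 0,"twist": 0,"claw": 0.2},{"dx": -5.9,"dy": 13.7,"dz": 0,"twist": 0,"claw": 0.2},{"dx": -7.1,"dy": 16.5,"dz": 0,"twist": 0,"claw": 0.2},{"dx": -8.0,"dy": 18.6,"dz": 0,"twist": 0,"claw": 0.2}]'

```text
time_s: 5.05
position: [0.5545, -0.1739, 0.2109]
tcp_rot: [[0.995, 0.097, -0.006], [0.097, -0.995, 0.001], [-0.006, -0.002, -1.0]]
force: [-0.2, 1.0, -3.0]
opening: 0.473
```

```bash
python3 go.py 0.500 -0.354 0.21 5.7
```

```text
t 5.05 pos [ 0.5545 -0.1739  0.2109] yaw 5.56 F [-0.2  1.  -3. ] open 0.473
dx dy dz [-7.17 17.39  0.09] twist -0.14 rows 4.511253451922258
```

Emit:
arm_command --plan '[{"dx": -0.9,"dy": 2.2,"dz": 0,"twist": 0,"claw": 0.2},{"dx": -2.0,"dy": 4.9,"dz": 0,"twist": 0,"claw": 0.2},{"dx": -3.3,"dy": 8.0,"dz": 0,"twist": 0,"claw": 0.2},{"dx": -4.6,"dy": 11.1,"dz": 0,"twist": 0,"claw": 0.2},{"dx": -5.8,"dy": 14.0,"dz": 0,"twist": 0,"claw": 0.2},{"dx": -6.7,"dy": 16.3,"dz": 0,"twist": 0,"claw": 0.2},{"dx": -7.2,"dy": 17.4,"dz": 0,"twist": 0,"claw": 0.2},{"dx": -7.2,"dy": 17.4,"dz": 0,"twist": 0,"claw": 0.2}]'

```text
time_s: 5.72
position: [0.4977, -0.3568, 0.2094]
tcp_rot: [[0.996, 0.093, -0.008], [0.093, -0.996, 0.002], [-0.008, -0.003, -1.0]]
force: [0.6, 0.4, -3.2]
opening: 0.473
```

```bash
python3 go.py 0.500 -0.354 0.0275 5.7; python3 - <<'E'
from h import *
im=bot.capture("scene");cv2.imwrite("pics/s3.png",cv2.resize(im[100:300,180:420,::-1],None,fx=3,fy=3))
im=bot.capture("wrist");cv2.imwrite("pics/w3.png",im[:,:,::-1])
E
```

```text
t 5.72 pos [ 0.4977 -0.3568  0.2094] yaw 5.34 F [ 0.6  0.4 -3.2] open 0.473
dx dy dz [ 0.39 -0.2  18.19] twist -0.36 rows 4.362370326118329
```

View pics/s3.png

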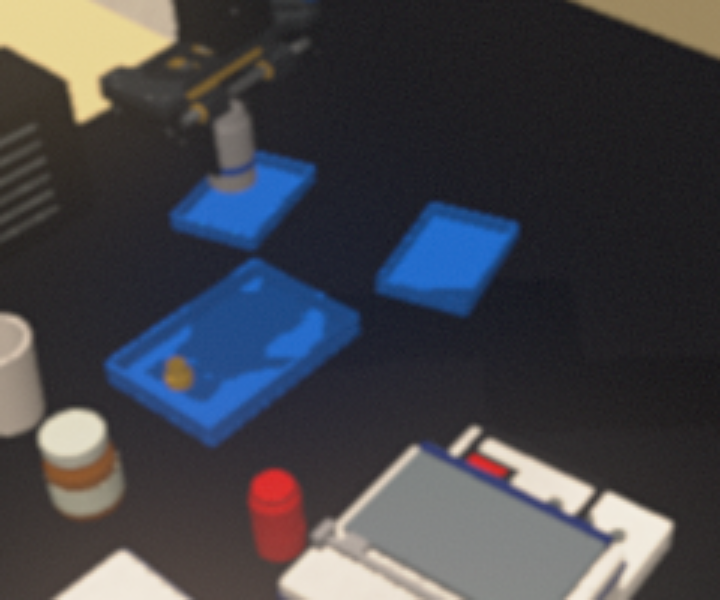

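View pics/w3.png

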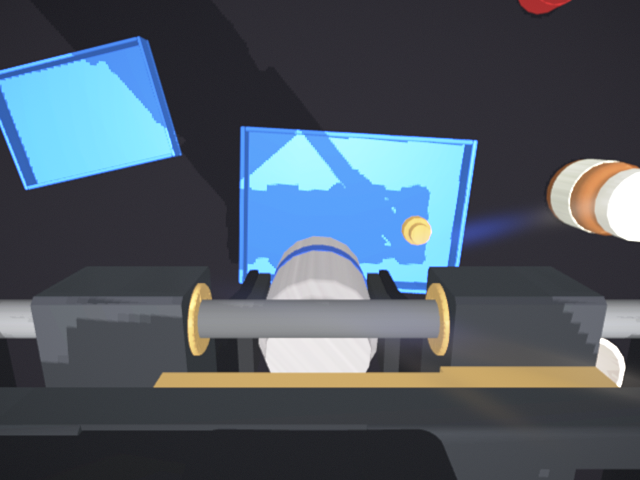

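Emit:
arm_command --plan '[{"dx": 0.1,"dy": -0.1,"dz": 1.5,"twist": -0.4,"claw": 0.2},{"dx": 0.3,"dy": -0.2,"dz": 4,"twist": -0.4,"claw": 0.2},{"dx": 0.4,"dy": -0.2,"dz": 7,"twist": -0.4,"claw": 0.2},{"dx": 0.4,"dy": -0.2,"dz": 10,"twist": -0.4,"claw": 0.2},{"dx": 0.4,"dy": -0.2,"dz": 13,"twist": -0.4,"claw": 0.2},{"dx": 0.4,"dy": -0.2,"dz": 15.5,"twist": -0.4,"claw": 0.2},{"dx": 0.4,"dy": -0.2,"dz": 17,"twist": -0.4,"claw": 0.2},{"dx": 0.4,"dy": -0.2,"dz": 17,"twist": -0.4,"claw": 0.2}]'

```text
time_s: 6.48
position: [0.4995, -0.3454, 0.0358]
tcp_rot: [[0.994, 0.105, -0.014], [0.105, -0.994, 0.012], [-0.013, -0.013, -1.0]]
force: [-0.2, 1.2, -3.3]
opening: 0.468
```

```bash
python3 go.py 0.500 -0.354 0.0275 5.7; python3 - <<'E'
from h import *
im=bot.capture("scene");cv2.imwrite("pics/s4.png",cv2.resize(im[150:270,190:330,::-1],None,fx=5,fy=5))
E
```

```text
t 6.48 pos [ 0.4995 -0.3454  0.0358] yaw 6.03 F [-0.2  1.2 -3.3] open 0.468
dx dy dz [-0.03  0.87  0.82] twist 0.33 rows 0.28612631340717437
```

View pics/s4.png

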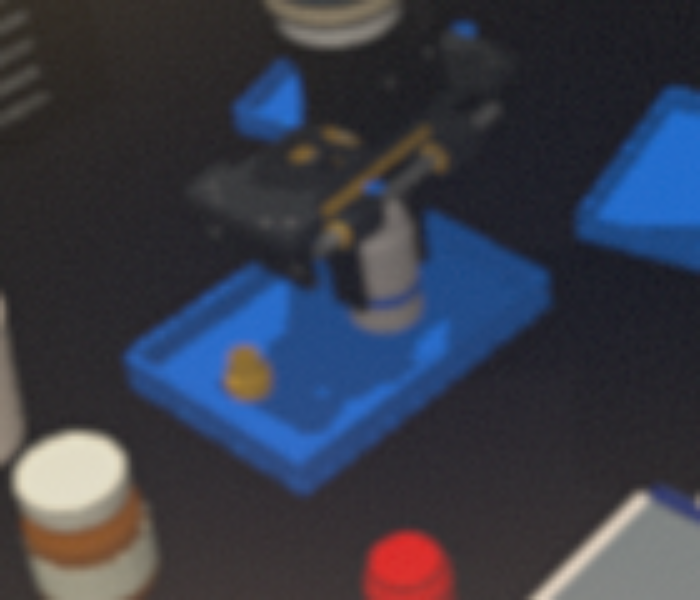

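Emit:
arm_command --plan '[{"dx": 0,"dy": 0.5,"dz": 0,"twist": 0,"claw": 0.2},{"dx": 0,"dy": 0.9,"dz": 0.2,"twist": 0,"claw": 0.2},{"dx": 0,"dy": 0.9,"dz": 0.4,"twist": 0,"claw": 0.2},{"dx": 0,"dy": 0.9,"dz": 0.6,"twist": 0,"claw": 0.2},{"dx": 0,"dy": 0.9,"dz": 0.6,"twist": 0,"claw": 0.2}]'

```text
time_s: 6.95
position: [0.5015, -0.3558, 0.0321]
tcp_rot: [[0.994, 0.105, -0.011], [0.105, -0.994, 0.009], [-0.01, -0.01, -1.0]]
force: [-0.7, 0.3, -2.4]
opening: 0.473
```

```bash
python3 go.py 0.500 -0.354 0.0265 5.7
```

```text
t 6.95 pos [ 0.5015 -0.3558  0.0321] yaw 6.01 F [-0.7  0.3 -2.4] open 0.473
dx dy dz [-0.12 -0.19  0.57] twist 0.31 rows 0.14651719186682613
```

Emit:
arm_command --plan '[{"dx": 0,"dy": 0,"dz": 0.15,"twist": 0,"claw": 0.2},{"dx": 0,"dy": 0,"dz": 0.3,"twist": 0,"claw": 0.2},{"dx": 0,"dy": 0,"dz": 0.45,"twist": 0,"claw": 0.2},{"dx": 0,"dy": 0,"dz": 0.5,"twist": 0,"claw": 0.2},{"dx": 0,"dy": 0,"dz": 0.5,"twist": 0,"claw": 0.2},{"dx": 0,"dy": 0,"dz": 0.5,"twist": 0,"claw": 0.2}]'

```text
time_s: 7.45
position: [0.5014, -0.3557, 0.027]
tcp_rot: [[0.994, 0.105, -0.011], [0.105, -0.994, 0.009], [-0.01, -0.01, -1.0]]
force: [-0.3, 0.8, -2.5]
opening: 0.474
```

Emit:
arm_command --plan '[{"dx": 0,"dy": 0,"dz": 0.05,"twist": 0,"claw": 0.2},{"dx": 0,"dy": 0,"dz": 0.1,"twist": 0,"claw": 0.2},{"dx": 0,"dy": 0,"dz": 0.1,"twist": 0,"claw": 0.2}]'

```text
time_s: 7.7
position: [0.5014, -0.3558, 0.0265]
tcp_rot: [[0.994, 0.105, -0.011], [0.105, -0.994, 0.009], [-0.01, -0.01, -1.0]]
force: [-0.4, 0.6, -0.3]
opening: 0.472
```

The wrist force fell from −2.5 N to about 0, so the canister is on the floor. Opening now.

Emit:
arm_command --plan '[{"dx": 0,"dy": 0,"dz": 0.02,"twist": 0,"claw": 0.5},{"dx": 0,"dy": 0,"dz": 0.02,"twist": 0,"claw": 0.55},{"dx": 0,"dy": 0,"dz": 0.02,"twist": 0,"claw": 0.6},{"dx": 0,"dy": 0,"dz": 0.02,"twist": 0,"claw": 0.7},{"dx": 0,"dy": 0,"dz": 0.02,"twist": 0,"claw": 0.8},{"dx": 0,"dy": 0,"dz": 0,"twist": 0,"claw": 0.8},{"dx": 0,"dy": 0,"dz": 0,"twist": 0,"claw": 0.8}]'

```text
time_s: 8.28
position: [0.5015, -0.3559, 0.0265]
tcp_rot: [[0.994, 0.105, -0.011], [0.105, -0.994, 0.008], [-0.01, -0.01, -1.0]]
force: [-0.6, 0.4, -0.3]
opening: 0.772
```

```bash
python3 go.py 0.500 -0.354 0.23 5.7; python3 - <<'E'
from h import *
im=bot.capture("scene");cv2.imwrite("pics/s5.png",cv2.resize(im[150:270,190:330,::-1],None,fx=5,fy=5))
im=bot.capture("wrist");cv2.imwrite("pics/w5.png",im[:,:,::-1])
E
```

```text
t 8.28 pos [ 0.5015 -0.3559  0.0265] yaw 6.01 F [-0.6  0.4 -0.3] open 0.772
dx dy dz [ -0.33  -0.4  -20.34] twist 0.31 rows 4.87948202309053
```

View pics/s5.png

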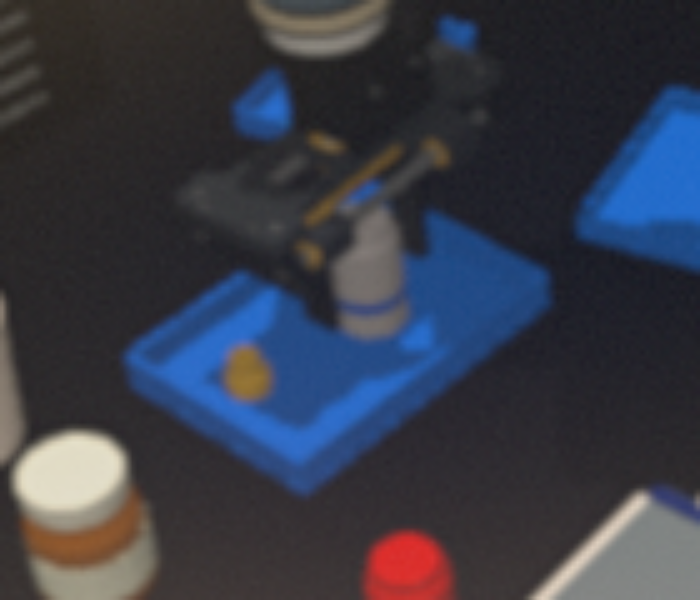

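View pics/w5.png

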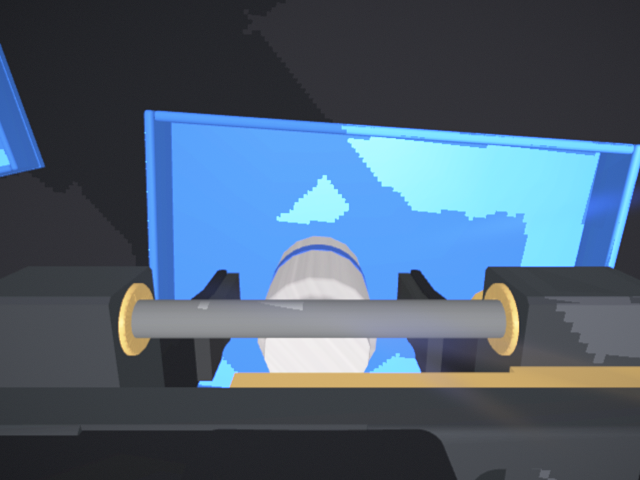

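The canister stands free between the open fingers, centred in the wrist view at (318,310). Retreating straight up.

Emit:
arm_command --plan '[{"dx": 0,"dy": 0,"dz": -0.5,"twist": 0,"claw": 0.8},{"dx": 0,"dy": 0,"dz": -2,"twist": 0,"claw": 0.8},{"dx": 0,"dy": 0,"dz": -4,"twist": 0,"claw": 0.8},{"dx": 0,"dy": 0,"dz": -6.5,"twist": 0,"claw": 0.8},{"dx": 0,"dy": 0,"dz": -9,"twist": 0,"claw": 0.8},{"dx": 0,"dy": 0,"dz": -12,"twist": 0,"claw": 0.8},{"dx": 0,"dy": 0,"dz": -15,"twist": 0,"claw": 0.8},{"dx": 0,"dy": 0,"dz": -16,"twist": 0,"claw": 0.8}]'

```text
time_s: 9.05
position: [0.5052, -0.359, 0.1916]
tcp_rot: [[0.994, 0.105, -0.005], [0.105, -0.994, 0.002], [-0.004, -0.003, -1.0]]
force: [2.7, -1.3, 0.3]
opening: 0.8
```

```bash
python3 go.py 0.507 0.0026 0.19 5.7; python3 - <<'E'
from h import *
im=bot.capture("top");cv2.imwrite("pics/t6.png",im[:,:,::-1])
im=bot.capture("wrist");cv2.imwrite("pics/w6.png",im[:,:,::-1])
E
```

```text
t 9.05 pos [ 0.5052 -0.359   0.1916] yaw 6.01 F [ 2.7 -1.3  0.3] open 0.8
dx dy dz [  3.97 -35.94   0.25] twist 0.31 rows 8.67060888493241
```

View pics/w6.png

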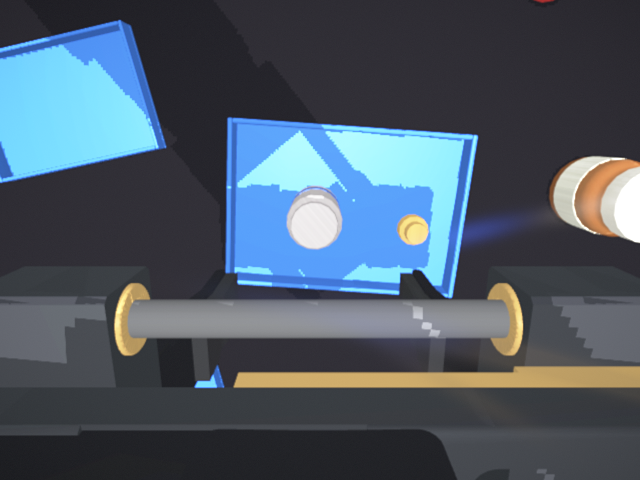

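The wrist view shows the canister upright in the tray at (315,220), well clear of the cap at (413,230). Next I go to the handle, narrowing the jaws to about 30 mm so a finger fits in the 35 mm gap.

Emit:
arm_command --plan '[{"dx": 0.2,"dy": -1.5,"dz": 0,"twist": 0.3,"claw": 0.35},{"dx": 0.6,"dy": -5.2,"dz": 0,"twist": 0.3,"claw": 0.35},{"dx": 1.0,"dy": -9.0,"dz": 0,"twist": 0.3,"claw": 0.35},{"dx": 1.4,"dy": -13,"dz": 0,"twist": 0.3,"claw": 0.35},{"dx": 1.9,"dy": -17,"dz": 0,"twist": 0.3,"claw": 0.35},{"dx": 2.3,"dy": -21,"dz": 0,"twist": 0.3,"claw": 0.35},{"dx": 2.8,"dy": -25,"dz": 0,"twist": 0.3,"claw": 0.35},{"dx": 3.2,"dy": -29,"dz": 0,"twist": 0.3,"claw": 0.35}]'

```text
time_s: 9.82
position: [0.5035, -0.0632, 0.1884]
tcp_rot: [[0.995, 0.099, -0.011], [0.099, -0.995, 0.006], [-0.011, -0.007, -1.0]]
force: [1.0, -0.1, -0.2]
opening: 0.365
```

```bash
python3 go.py 0.507 0.0026 0.19 5.7
```

```text
t 9.82 pos [ 0.5035 -0.0632  0.1884] yaw 5.68 F [ 1.  -0.1 -0.2] open 0.365
dx dy dz [ 1.   -6.52 -0.12] twist -0.02 rows 1.5810806885741846
```

Emit:
arm_command --plan '[{"dx": 0.5,"dy": -3.2,"dz": 0,"twist": 0,"claw": 0.35},{"dx": 1.0,"dy": -5.5,"dz": 0,"twist": 0,"claw": 0.35},{"dx": 1.0,"dy": -6.5,"dz": 0,"twist": 0,"claw": 0.35},{"dx": 1.0,"dy": -6.5,"dz": 0,"twist": 0,"claw": 0.35},{"dx": 1.0,"dy": -6.5,"dz": 0,"twist": 0,"claw": 0.35}]'

```text
time_s: 10.23
position: [0.5059, 0.0029, 0.1877]
tcp_rot: [[0.995, 0.1, -0.014], [0.1, -0.995, 0.006], [-0.013, -0.008, -1.0]]
force: [0.2, -0.6, -0.4]
opening: 0.351
```

```bash
python3 go.py 0.507 0.0026 0.066 5.7; python3 - <<'E'
from h import *
im=bot.capture("wrist");cv2.imwrite("pics/w7.png",im[:,:,::-1])
im=bot.capture("scene");cv2.imwrite("pics/s7.png",cv2.resize(im[180:380,230:450,::-1],None,fx=3,fy=3))
E
```

```text
t 10.23 pos [0.5059 0.0029 0.1877] yaw 5.77 F [ 0.2 -0.6 -0.4] open 0.351
dx dy dz [ 0.27  0.13 12.16] twist 0.07 rows 2.9176910198675103
```

View pics/w7.png

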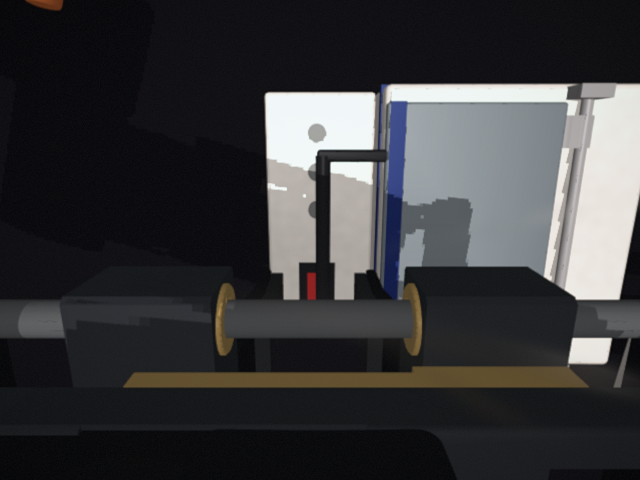

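View pics/s7.png

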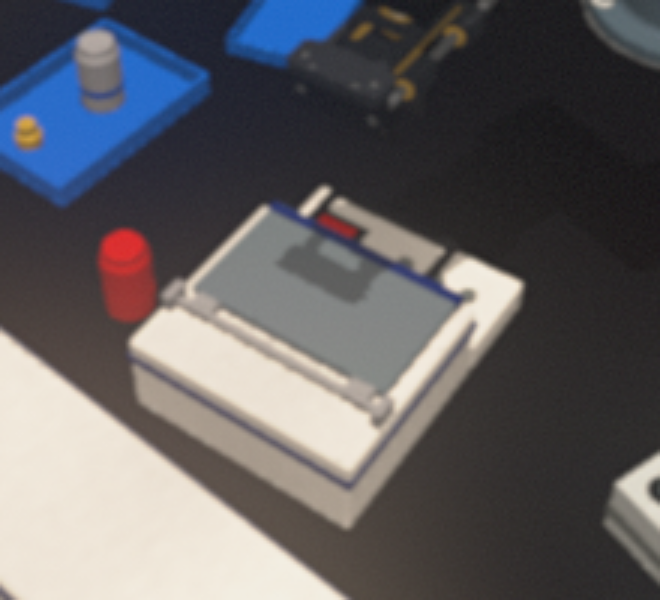

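The wrist view shows the bar vertical at x≈323, from (323,160) down past (322,285), lying between the fingers. The hinge rod runs from (588,97) to (563,280).

```bash
python3 - <<'E'
from h import *
s=bot.read_state();R=np.array(s["tcp_rot"]);p=np.array(s["position"])
for n,uv,z in [("b1",(323,165),.085),("b2",(322,285),.085),("arm",(355,155),.085),("h1",(588,97),.085),("h2",(563,280),.085),("edge",(405,110),.089),("edge2",(400,265),.089)]:
    w=wonz(uv,s,z);print(n,np.round(w,4),"tool",np.round(R.T@(w-p)*100,2))
im=cv2.imread("pics/w7.png");g=im[:,:,1]
for r in (180,220,250): print(r,g[r,300:350].tolist())
E
```

```text
b1 [0.5032 0.0487 0.085 ] tool [ 0.24 -4.66 10.35]
b2 [ 0.511  -0.0342  0.085 ] tool [ 0.19  3.67 10.29]
arm [0.5232 0.0571 0.085 ] tool [ 2.31 -5.3  10.33]
h1 [0.6634 0.1067 0.085 ] tool [16.74 -8.86 10.19]
h2 [ 0.6774 -0.0133  0.085 ] tool [16.96  3.22 10.1 ]
edge [0.5505 0.0876 0.089 ] tool [ 5.32 -8.07  9.91]
edge2 [ 0.5623 -0.0128  0.089 ] tool [5.51 2.04 9.84]
180 [178, 178, 178, 177, 177, 176, 175, 174, 175, 176, 175, 168, 152, 131, 109, 73, 25, 17, 21, 21, 21, 22, 23, 24, 21, 22, 20, 20, 18, 37, 110, 176, 179, 179, 178, 178, 177, 177, 177, 175, 176, 176, 175, 175, 176, 176, 175, 175, 176, 175]
220 [170, 171, 171, 172, 173, 172, 172, 172, 172, 172, 171, 171, 171, 172, 165, 127, 39, 15, 18, 21, 19, 21, 21, 22, 22, 22, 23, 17, 17, 52, 118, 170, 170, 170, 170, 170, 169, 169, 170, 169, 169, 169, 170, 171, 171, 172, 171, 171, 173, 172]
250 [167, 166, 165, 165, 165, 165, 166, 167, 167, 169, 169, 168, 168, 170, 165, 133, 43, 16, 20, 20, 21, 23, 22, 22, 22, 21, 20, 19, 23, 70, 134, 168, 168, 168, 167, 166, 167, 168, 167, 167, 168, 167, 167, 167, 167, 165, 165, 165, 166, 166]
```

Emit:
arm_command --plan '[{"dx": 0.1,"dy": 0.1,"dz": 1.5,"twist": 0,"claw": 0.35},{"dx": 0.2,"dy": 0.2,"dz": 3.5,"twist": 0,"claw": 0.35},{"dx": 0.2,"dy": 0.2,"dz": 5.5,"twist": 0,"claw": 0.35},{"dx": 0.2,"dy": 0.2,"dz": 7.0,"twist": 0,"claw": 0.35},{"dx": 0.2,"dy": 0.2,"dz": 8,"twist": 0,"claw": 0.35},{"dx": 0.2,"dy": 0.2,"dz": 8,"twist": 0,"claw": 0.35}]'

```text
time_s: 10.83
position: [0.5066, -0.0009, 0.1062]
tcp_rot: [[0.995, 0.095, -0.017], [0.096, -0.995, 0.007], [-0.016, -0.009, -1.0]]
force: [-0.2, 0.8, -0.4]
opening: 0.35
```

```bash
python3 go.py 0.507 0.0026 0.066 5.7; python3 - <<'E'
from h import *
s=bot.read_state();R=np.array(s["tcp_rot"]);p=np.array(s["position"])
im=bot.capture("wrist");cv2.imwrite("pics/w8.png",im[:,:,::-1])
for w in ([.5032,.0487,.085],[.511,-.0342,.085]): print(np.round(R.T@(np.array(w)-p)*100,2))
E
```

```text
t 10.83 pos [ 0.5066 -0.0009  0.1062] yaw 5.49 F [-0.2  0.8 -0.4] open 0.35
dx dy dz [ 0.14 -0.31  4.02] twist -0.21 rows 0.9677692880622698
[ 0.17 -4.95  2.16]
[0.15 3.37 2.09]
```

View pics/w8.png

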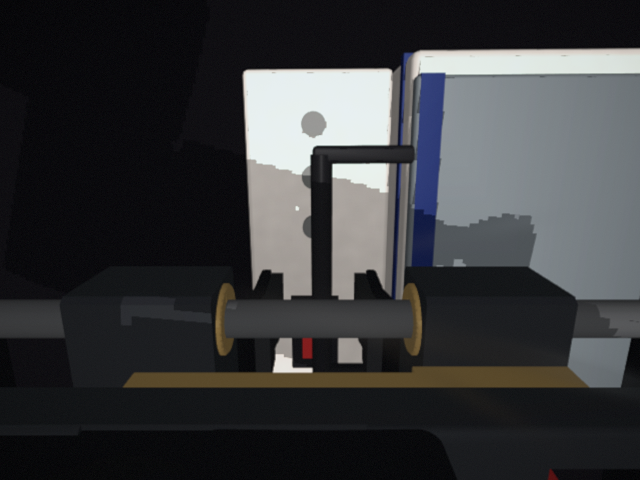

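The bar is centred between the fingers (u≈321; inner finger edges ≈275 and 367). I'll descend the last 4 cm.

Emit:
arm_command --plan '[{"dx": 0.1,"dy": -0.1,"dz": 1,"twist": 0,"claw": 0.35},{"dx": 0.15,"dy": -0.2,"dz": 2.2,"twist": 0,"claw": 0.35},{"dx": 0.15,"dy": -0.2,"dz": 3.2,"twist": 0,"claw": 0.35},{"dx": 0.15,"dy": -0.2,"dz": 4.0,"twist": 0,"claw": 0.35},{"dx": 0.15,"dy": -0.2,"dz": 4.0,"twist": 0,"claw": 0.35},{"dx": 0.15,"dy": -0.2,"dz": 4.0,"twist": 0,"claw": 0.35}]'

```text
time_s: 11.38
position: [0.5079, 0.0016, 0.067]
tcp_rot: [[0.995, 0.096, -0.015], [0.096, -0.995, 0.007], [-0.015, -0.008, -1.0]]
force: [0.2, -0.6, 0.2]
opening: 0.349
```

```bash
python3 go.py 0.507 0.0026 0.066 5.7; python3 - <<'E'
from h import *
s=bot.read_state();R=np.array(s["tcp_rot"]);p=np.array(s["position"])
for w in ([.5032,.0487,.085],[.511,-.0342,.085]): print(np.round(R.T@(np.array(w)-p)*100,2))
E
```

```text
t 11.38 pos [0.5079 0.0016 0.067 ] yaw 5.51 F [ 0.2 -0.6  0.2] open 0.349
dx dy dz [-0.08 -0.11  0.1 ] twist -0.19 rows 0.03956226692347053
[-0.04 -4.75 -1.76]
[-0.06  3.58 -1.83]
```

Aligned. Closing on the bar.

Emit:
arm_command --plan '[{"dx": 0,"dy": 0,"dz": 0,"twist": 0,"claw": 0.25},{"dx": 0,"dy": 0,"dz": 0,"twist": 0,"claw": 0.15},{"dx": 0,"dy": 0,"dz": 0,"twist": 0,"claw": 0.05},{"dx": 0,"dy": 0,"dz": 0,"twist": 0,"claw": 0},{"dx": 0,"dy": 0,"dz": 0,"twist": 0,"claw": 0},{"dx": 0,"dy": 0,"dz": 0,"twist": 0,"claw": 0},{"dx": 0,"dy": 0,"dz": 0,"twist": 0,"claw": 0},{"dx": 0,"dy": 0,"dz": 0,"twist": 0,"claw": 0}]'

```text
time_s: 12.05
position: [0.5072, 0.0016, 0.0673]
tcp_rot: [[0.995, 0.096, -0.017], [0.096, -0.995, 0.007], [-0.016, -0.008, -1.0]]
force: [-2.9, -2.6, 5.7]
opening: 0.102
```

```bash
python3 go.py 0.507 0.0026 0.066 5.7; python3 - <<'E'
from h import *
im=bot.capture("wrist");cv2.imwrite("pics/w9.png",im[:,:,::-1])
E
```

```text
t 12.05 pos [0.5072 0.0016 0.0673] yaw 5.53 F [-2.9 -2.6  5.7] open 0.102
dx dy dz [-0.01 -0.1   0.13] twist -0.17 rows 0.039556363236365015
```

View pics/w9.png

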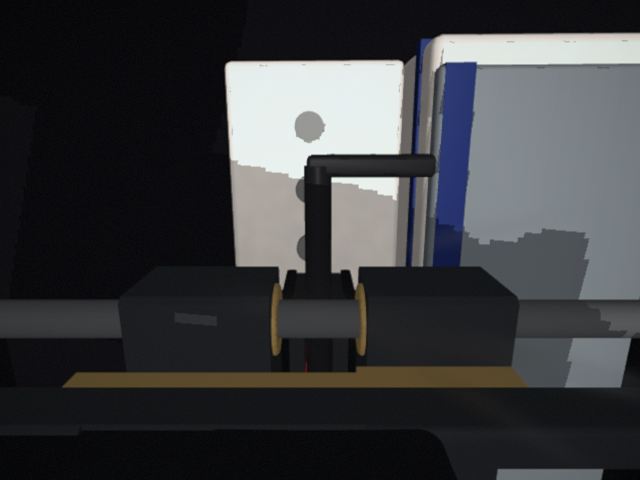

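The bar is held (opening 0.10 ≈ 9–10 mm). Next I compute the arc in tool axes around the hinge.

```bash
cat > arc.py <<'E'
# arc.py th1 th2 ... (deg): rows in tool axes from the current pose; reference: TCP at shut, hinge 165 mm on along block x
import sys; from h import *
P0=np.array([0.5072,0.0016,0.0673]);r=.165;xb=np.array([np.cos(np.radians(5.7)),np.sin(np.radians(5.7)),0]);yb=np.array([-xb[1],xb[0],0])
s=bot.read_state();R=np.array(s["tcp_rot"]);p=np.array(s["position"])
q=p-P0;X=q@xb;Z=q[2];f=np.array(s["force"])
print("t",round(s["time_s"],2),"pos",np.round(p,4),"theta",round(np.degrees(np.arctan2(Z,r-X)),1),"rad err mm",round((np.hypot(Z,r-X)-r)*1000,1),"lat",round(q@yb*1000,1),
 "F blk x,y,z",np.round([f@xb,f@yb,f[2]],1),"open",round(s["opening"],3),"tilt",np.round(R[:2,2],3),"yaw",round(np.degrees(np.arctan2(R[1,0],R[0,0])),2))
for t in map(float,sys.argv[1:]):
    a=np.radians(t);w=P0+r*(1-np.cos(a))*xb+np.array([0,0,r*np.sin(a)])
    print(t,np.round(R.T@(w-p)*100,2))
E
python3 arc.py 1 2 3 4.5 6 8 10 10
```

```text
t 12.1 pos [0.5072 0.0015 0.0673] theta -0.0 rad err mm -0.0 lat -0.1 F blk x,y,z [-3.  -0.2  6.6] open 0.105 tilt [-0.017  0.007] yaw 5.53
1.0 [-0.   -0.01 -0.29]
2.0 [-0.   -0.01 -0.58]
3.0 [ 0.01 -0.01 -0.87]
4.5 [ 0.03 -0.02 -1.3 ]
6.0 [ 0.06 -0.02 -1.73]
8.0 [ 0.12 -0.03 -2.3 ]
10.0 [ 0.2  -0.03 -2.87]
10.0 [ 0.2  -0.03 -2.87]
```

Emit:
arm_command --plan '[{"dx": 0,"dy": 0,"dz": -0.3,"twist": 0,"claw": 0},{"dx": 0,"dy": 0,"dz": -0.6,"twist": 0,"claw": 0},{"dx": 0,"dy": 0,"dz": -0.9,"twist": 0,"claw": 0},{"dx": 0.03,"dy": 0,"dz": -1.3,"twist": 0,"claw": 0},{"dx": 0.06,"dy": 0,"dz": -1.7,"twist": 0,"claw": 0},{"dx": 0.12,"dy": 0,"dz": -2.3,"twist": 0,"claw": 0},{"dx": 0.2,"dy": 0,"dz": -2.9,"twist": 0,"claw": 0},{"dx": 0.2,"dy": 0,"dz": -2.9,"twist": 0,"claw": 0}]'

```text
time_s: 12.77
position: [0.5098, 0.0017, 0.0974]
tcp_rot: [[0.995, 0.096, -0.016], [0.096, -0.995, 0.007], [-0.015, -0.008, -1.0]]
force: [-1.0, 0.1, -2.4]
opening: 0.103
```

```bash
python3 arc.py 12 14 16 18 20 22 24 24;python3 - <<'E'
from h import *
im=bot.capture("scene");cv2.imwrite("pics/s10.png",cv2.resize(im[180:380,230:450,::-1],None,fx=3,fy=3))
E
```

```text
t 12.77 pos [0.5098 0.0017 0.0974] theta 10.5 rad err mm 0.2 lat -0.1 F blk x,y,z [-1.   0.2 -2.4] open 0.103 tilt [-0.016  0.007] yaw 5.53
12.0 [ 0.09 -0.02 -0.42]
14.0 [ 0.22 -0.02 -0.99]
16.0 [ 0.36 -0.03 -1.54]
18.0 [ 0.52 -0.03 -2.1 ]
20.0 [ 0.69 -0.04 -2.65]
22.0 [ 0.89 -0.04 -3.19]
24.0 [ 1.11 -0.05 -3.72]
24.0 [ 1.11 -0.05 -3.72]
```

View pics/s10.png

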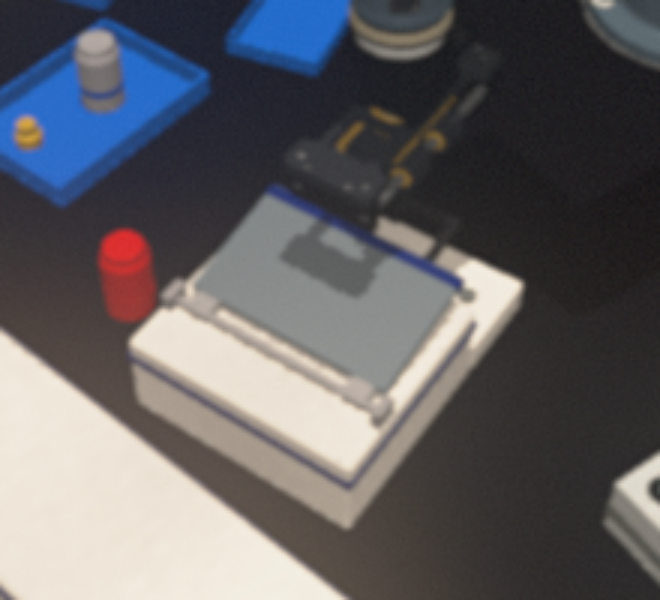

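The cover has begun to rise (its front edge has left the block at about (460,285)), with forces of only about −2.4 N. Continuing.

Emit:
arm_command --plan '[{"dx": 0.09,"dy": 0,"dz": -0.4,"twist": 0,"claw": 0},{"dx": 0.22,"dy": 0,"dz": -1.0,"twist": 0,"claw": 0},{"dx": 0.36,"dy": 0,"dz": -1.55,"twist": 0,"claw": 0},{"dx": 0.52,"dy": 0,"dz": -2.1,"twist": 0,"claw": 0},{"dx": 0.7,"dy": 0,"dz": -2.65,"twist": 0,"claw": 0},{"dx": 0.9,"dy": 0,"dz": -3.2,"twist": 0,"claw": 0},{"dx": 1.1,"dy": 0,"dz": -3.7,"twist": 0,"claw": 0}]'

```text
time_s: 13.4
position: [0.5206, 0.0028, 0.1343]
tcp_rot: [[0.995, 0.096, -0.018], [0.096, -0.995, 0.007], [-0.017, -0.009, -1.0]]
force: [-2.2, 0.1, -1.5]
opening: 0.102
```

```bash
python3 arc.py 26 28 30 32 34 36 38 40
```

```text
t 13.4 pos [0.5206 0.0028 0.1343] theta 23.9 rad err mm 0.7 lat -0.1 F blk x,y,z [-2.1  0.4 -1.5] open 0.102 tilt [-0.018  0.007] yaw 5.54
26.0 [ 0.32 -0.02 -0.54]
28.0 [ 0.57 -0.02 -1.05]
30.0 [ 0.84 -0.03 -1.56]
32.0 [ 1.13 -0.03 -2.06]
34.0 [ 1.43 -0.04 -2.55]
36.0 [ 1.76 -0.04 -3.03]
38.0 [ 2.09 -0.05 -3.49]
40.0 [ 2.45 -0.05 -3.95]
```

Emit:
arm_command --plan '[{"dx": 0.32,"dy": 0,"dz": -0.55,"twist": 0,"claw": 0},{"dx": 0.57,"dy": 0,"dz": -1.05,"twist": 0,"claw": 0},{"dx": 0.84,"dy": 0,"dz": -1.55,"twist": 0,"claw": 0},{"dx": 1.13,"dy": 0,"dz": -2.05,"twist": 0,"claw": 0},{"dx": 1.43,"dy": 0,"dz": -2.55,"twist": 0,"claw": 0},{"dx": 1.76,"dy": 0,"dz": -3.05,"twist": 0,"claw": 0},{"dx": 2.1,"dy": 0,"dz": -3.5,"twist": 0,"claw": 0},{"dx": 2.45,"dy": 0,"dz": -3.95,"twist": 0,"claw": 0}]'

```text
time_s: 14.07
position: [0.5435, 0.0051, 0.1738]
tcp_rot: [[0.995, 0.097, -0.023], [0.097, -0.995, 0.007], [-0.022, -0.01, -1.0]]
force: [-8.2, -0.8, 2.3]
opening: 0.099
```

```bash
python3 arc.py 42 44 46 48 50 52 54 56;python3 - <<'E'
from h import *
im=bot.capture("scene");cv2.imwrite("pics/s11.png",cv2.resize(im[150:380,230:450,::-1],None,fx=2.5,fy=2.5))
im=bot.capture("wrist");cv2.imwrite("pics/w11.png",im[:,:,::-1])
E
```

```text
t 14.07 pos [0.5435 0.0051 0.1738] theta 39.6 rad err mm 1.9 lat -0.1 F blk x,y,z [-8.3 -0.   2.3] open 0.099 tilt [-0.023  0.007] yaw 5.56
42.0 [ 0.58 -0.01 -0.4 ]
44.0 [ 0.97 -0.02 -0.83]
46.0 [ 1.36 -0.02 -1.25]
48.0 [ 1.78 -0.03 -1.65]
50.0 [ 2.2  -0.03 -2.04]
52.0 [ 2.64 -0.04 -2.41]
54.0 [ 3.09 -0.04 -2.77]
56.0 [ 3.56 -0.05 -3.11]
```

View pics/s11.png

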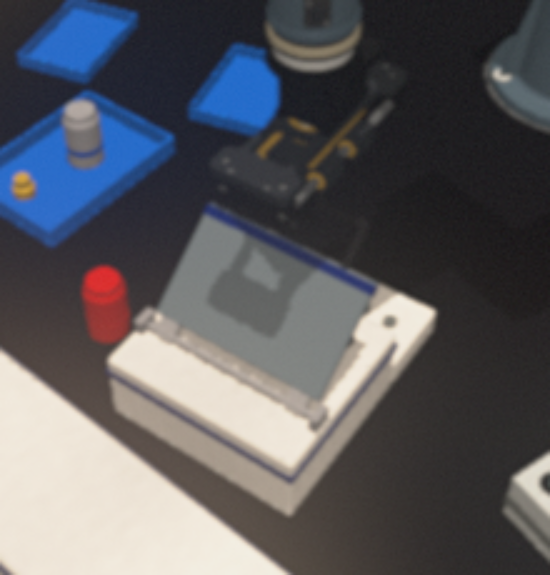

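View pics/w11.png

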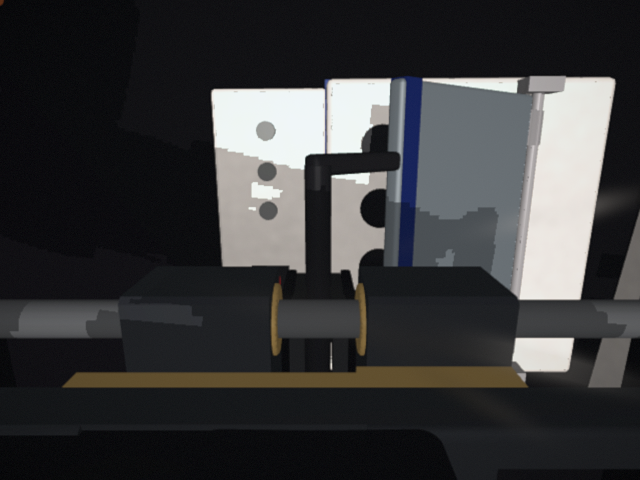

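The cover stands at roughly 40° and the bar is well held. The wrist force shows I'm pushing slightly inward, so I'll follow a 2 mm larger radius from here.

```bash
sed -i 's/w=P0+r\*(1-np.cos(a))\*xb+np.array(\[0,0,r\*np.sin(a)\])/w=P0+(r-RR*np.cos(a))*xb+np.array([0,0,RR*np.sin(a)])/; s/^s=bot/RR=float(sys.argv.pop(1));s=bot/' arc.py; python3 arc.py .1675 41 43 45 47 49 51 53 53
```

```text
t 14.17 pos [0.544  0.0052 0.1744] theta 39.9 rad err mm 1.9 lat -0.1 F blk x,y,z [-7.9  0.7  3.5] open 0.102 tilt [-0.022  0.007] yaw 5.57
41.0 [ 0.16 -0.01 -0.28]
43.0 [ 0.54 -0.01 -0.73]
45.0 [ 0.94 -0.02 -1.15]
47.0 [ 1.35 -0.02 -1.57]
49.0 [ 1.77 -0.03 -1.97]
51.0 [ 2.21 -0.03 -2.36]
53.0 [ 2.67 -0.04 -2.72]
53.0 [ 2.67 -0.04 -2.72]
```

Emit:
arm_command --plan '[{"dx": 0.16,"dy": 0,"dz": -0.3,"twist": 0,"claw": 0},{"dx": 0.54,"dy": 0,"dz": -0.75,"twist": 0,"claw": 0},{"dx": 0.94,"dy": 0,"dz": -1.15,"twist": 0,"claw": 0},{"dx": 1.35,"dy": 0,"dz": -1.55,"twist": 0,"claw": 0},{"dx": 1.77,"dy": 0,"dz": -1.95,"twist": 0,"claw": 0},{"dx": 2.2,"dy": 0,"dz": -2.35,"twist": 0,"claw": 0},{"dx": 2.65,"dy": 0,"dz": -2.7,"twist": 0,"claw": 0},{"dx": 2.65,"dy": 0,"dz": -2.7,"twist": 0,"claw": 0}]'

```text
time_s: 14.83
position: [0.5714, 0.0079, 0.2022]
tcp_rot: [[0.995, 0.097, -0.022], [0.097, -0.995, 0.008], [-0.021, -0.01, -1.0]]
force: [-5.6, 1.5, 4.4]
opening: 0.101
```

```bash
python3 arc.py .1685 54 56 58 60 62 64 66 66
```

```text
t 14.83 pos [0.5714 0.0079 0.2022] theta 53.3 rad err mm 3.2 lat -0.1 F blk x,y,z [-5.4  2.1  4.4] open 0.101 tilt [-0.022  0.008] yaw 5.58
54.0 [ 0.14 -0.01 -0.14]
56.0 [ 0.62 -0.02 -0.49]
58.0 [ 1.1  -0.02 -0.82]
60.0 [ 1.6  -0.03 -1.13]
62.0 [ 2.11 -0.03 -1.43]
64.0 [ 2.63 -0.03 -1.71]
66.0 [ 3.15 -0.04 -1.97]
66.0 [ 3.15 -0.04 -1.97]
```

```bash
python3 - <<'E'
from h import *
im=bot.capture("scene");cv2.imwrite("pics/s12.png",cv2.resize(im[150:350,230:430,::-1],None,fx=3,fy=3,interpolation=cv2.INTER_CUBIC))
im=bot.capture("wrist")[:,:,::-1]
o=cv2.imread("pics/w9.png")
cv2.imwrite("pics/w12.png",np.hstack([cv2.resize(i[130:380,220:440],None,fx=1.8,fy=1.8) for i in (o,im)]))
E
```

```text
(no output)
```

View pics/s12.png

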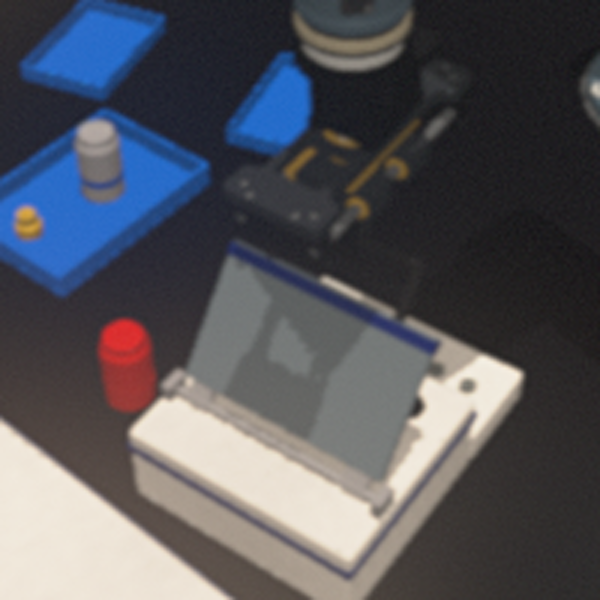

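View pics/w12.png

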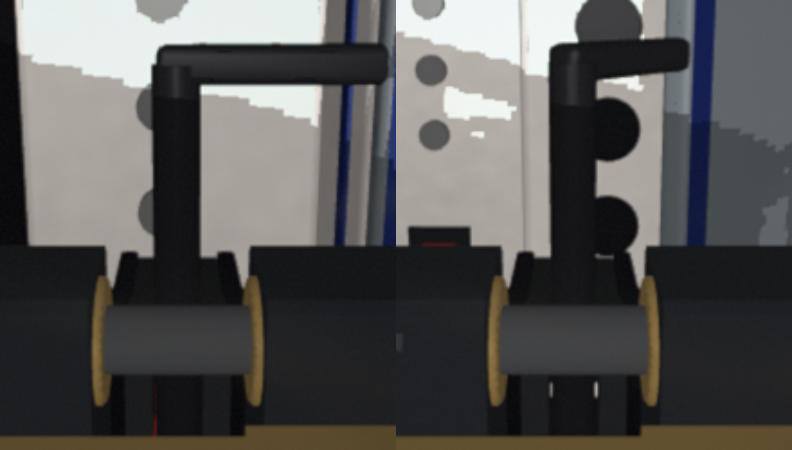

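```bash
cat > ang.py <<'E'
from h import *
H=np.array([0.6701,.0189,.085]);xb=np.array([np.cos(np.radians(5.7)),np.sin(np.radians(5.7)),0]);yb=np.array([-xb[1],xb[0],0]);zb=np.array([0,0,1.])
def pt(th,rad,y,n):
    a=np.radians(th);return H+rad*(-np.cos(a)*xb+np.sin(a)*zb)+n*(np.sin(a)*xb+np.cos(a)*zb)+y*yb
E
python3 - <<'E'
from ang import *
for th in (0,48,50,52,54,56,58):
    print(th,[np.round((proj("scene",pt(th,125,0,0)*0+pt(th,.125,y,.004))[0]-[230,150]+.5)*3-.5,0).tolist() for y in(-.088,.088)],"hinge",np.round((proj("scene",pt(th,0,-.095,0))[0]-[230,150]+.5)*3,0), np.round((proj("scene",pt(th,0.013,-.088,0.004))[0]-[230,150]+.5)*3,0))
E
```

```text
0 [[278.0, 289.0], [466.0, 384.0]] hinge [175. 386.] [192. 376.]
48 [[241.0, 238.0], [444.0, 338.0]] hinge [175. 386.] [186. 374.]
50 [[238.0, 238.0], [442.0, 338.0]] hinge [175. 386.] [185. 375.]
52 [[235.0, 238.0], [439.0, 339.0]] hinge [175. 386.] [185. 375.]
54 [[232.0, 238.0], [437.0, 340.0]] hinge [175. 386.] [185. 375.]
56 [[229.0, 239.0], [434.0, 340.0]] hinge [175. 386.] [184. 375.]
58 [[226.0, 239.0], [432.0, 342.0]] hinge [175. 386.] [184. 376.]
```

The projected cover corners match at about 52–53°, agreeing with the arc estimate, so the angle tracking is sound. Continuing.

```bash
python3 arc.py .1695 54 56 58 60 62 64 66 66
```

```text
t 14.93 pos [0.5707 0.0079 0.2017] theta 53.0 rad err mm 3.2 lat -0.1 F blk x,y,z [-5.7  1.7  2.5] open 0.1 tilt [-0.023  0.008] yaw 5.58
54.0 [ 0.15 -0.01 -0.28]
56.0 [ 0.62 -0.01 -0.63]
58.0 [ 1.11 -0.02 -0.96]
60.0 [ 1.61 -0.02 -1.27]
62.0 [ 2.12 -0.03 -1.57]
64.0 [ 2.65 -0.03 -1.85]
66.0 [ 3.18 -0.03 -2.12]
66.0 [ 3.18 -0.03 -2.12]
```

Emit:
arm_command --plan '[{"dx": 0.15,"dy": 0,"dz": -0.3,"twist": 0,"claw": 0},{"dx": 0.6,"dy": 0,"dz": -0.65,"twist": 0,"claw": 0},{"dx": 1.1,"dy": 0,"dz": -0.95,"twist": 0,"claw": 0},{"dx": 1.6,"dy": 0,"dz": -1.3,"twist": 0,"claw": 0},{"dx": 2.1,"dy": 0,"dz": -1.6,"twist": 0,"claw": 0},{"dx": 2.65,"dy": 0,"dz": -1.85,"twist": 0,"claw": 0},{"dx": 3.2,"dy": 0,"dz": -2.1,"twist": 0,"claw": 0},{"dx": 3.2,"dy": 0,"dz": -2.1,"twist": 0,"claw": 0}]'

```text
time_s: 15.6
position: [0.6043, 0.0112, 0.2231]
tcp_rot: [[0.995, 0.097, -0.022], [0.097, -0.995, 0.008], [-0.021, -0.01, -1.0]]
force: [-1.8, 2.8, -0.5]
opening: 0.097
```

```bash
python3 arc.py .170 67 69 71 73 75 77 79 79
```

```text
t 15.6 pos [0.6043 0.0112 0.2231] theta 66.6 rad err mm 4.8 lat -0.1 F blk x,y,z [-1.5  3.  -0.5] open 0.097 tilt [-0.022  0.008] yaw 5.59
67.0 [ 0.1  -0.01 -0.07]
69.0 [ 0.65 -0.01 -0.3 ]
71.0 [ 1.2  -0.02 -0.52]
73.0 [ 1.76 -0.02 -0.71]
75.0 [ 2.33 -0.02 -0.89]
77.0 [ 2.9  -0.03 -1.04]
79.0 [ 3.48 -0.03 -1.18]
79.0 [ 3.48 -0.03 -1.18]
```

Emit:
arm_command --plan '[{"dx": 0.2,"dy": 0,"dz": -0.1,"twist": 0,"claw": 0},{"dx": 0.65,"dy": 0,"dz": -0.3,"twist": 0,"claw": 0},{"dx": 1.2,"dy": 0,"dz": -0.5,"twist": 0,"claw": 0},{"dx": 1.75,"dy": 0,"dz": -0.7,"twist": 0,"claw": 0},{"dx": 2.3,"dy": 0,"dz": -0.85,"twist": 0,"claw": 0},{"dx": 2.9,"dy": 0,"dz": -1.0,"twist": 0,"claw": 0},{"dx": 3.4,"dy": 0,"dz": -1.1,"twist": 0,"claw": 0},{"dx": 3.4,"dy": 0,"dz": -1.1,"twist": 0,"claw": 0}]'

```text
time_s: 16.27
position: [0.6404, 0.0146, 0.2347]
tcp_rot: [[0.995, 0.097, -0.018], [0.098, -0.995, 0.008], [-0.017, -0.01, -1.0]]
force: [-2.8, 2.3, 6.1]
opening: 0.103
```

```bash
python3 arc.py .170 80 82 84 86 88 89 89 89; python3 - <<'E'
from ang import *
im=bot.capture("scene");cv2.imwrite("pics/s13.png",cv2.resize(im[150:350,230:430,::-1],None,fx=3,fy=3,interpolation=cv2.INTER_CUBIC))
im=bot.capture("wrist");cv2.imwrite("pics/w13.png",im[:,:,::-1])
for th in (70,74,78,82,86,90):
    print(th,[np.round((proj("scene",pt(th,.125,y,.004))[0]-[230,150]+.5)*3-.5,0).tolist() for y in(-.088,.088)])
E
```

```text
t 16.27 pos [0.6404 0.0146 0.2347] theta 79.4 rad err mm 5.3 lat -0.3 F blk x,y,z [-2.5  2.6  6.1] open 0.103 tilt [-0.018  0.008] yaw 5.6
80.0 [ 0.17 -0.03 -0.01]
82.0 [ 0.75 -0.03 -0.11]
84.0 [ 1.34 -0.03 -0.19]
86.0 [ 1.93 -0.04 -0.25]
88.0 [ 2.52 -0.04 -0.29]
89.0 [ 2.82 -0.04 -0.31]
89.0 [ 2.82 -0.04 -0.31]
89.0 [ 2.82 -0.04 -0.31]
70 [[205.0, 247.0], [414.0, 353.0]]
74 [[197.0, 252.0], [408.0, 358.0]]
78 [[189.0, 257.0], [401.0, 364.0]]
82 [[182.0, 262.0], [394.0, 371.0]]
86 [[174.0, 269.0], [386.0, 379.0]]
90 [[166.0, 276.0], [379.0, 387.0]]
```

View pics/s13.png

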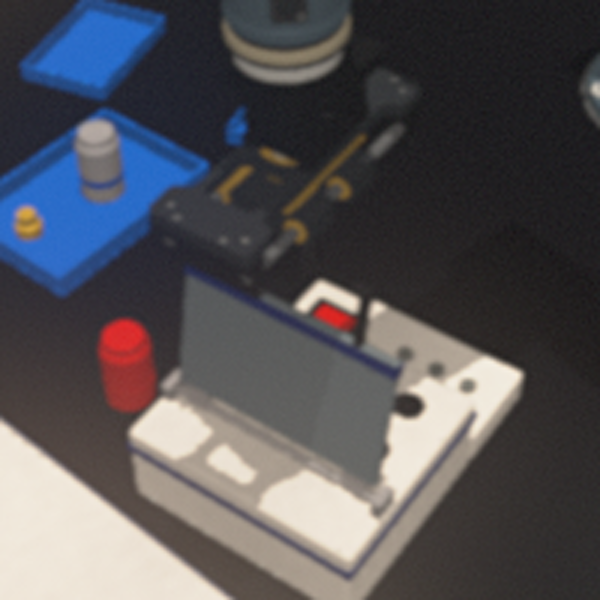

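View pics/w13.png

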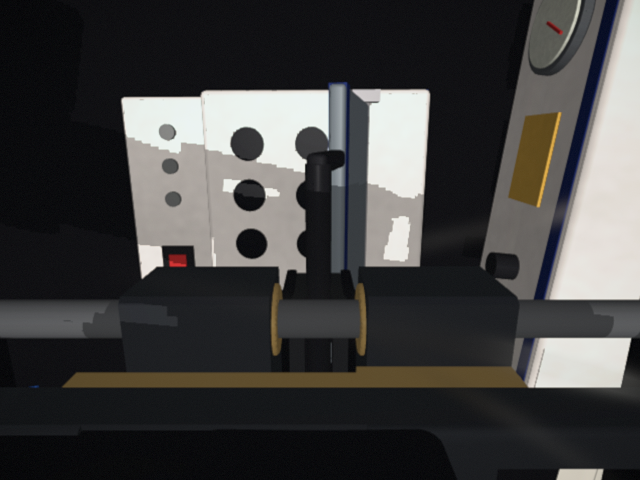

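Corner pixels (187,268) and (402,368) fit about 78–79°, agreeing with the arc estimate of 79.4°. Now a slow finish to 90°.

Emit:
arm_command --plan '[{"dx": 0.2,"dy": 0,"dz": -0.05,"twist": 0,"claw": 0},{"dx": 0.6,"dy": 0,"dz": -0.12,"twist": 0,"claw": 0},{"dx": 1.0,"dy": 0,"dz": -0.2,"twist": 0,"claw": 0},{"dx": 1.4,"dy": 0,"dz": -0.25,"twist": 0,"claw": 0},{"dx": 1.8,"dy": 0,"dz": -0.3,"twist": 0,"claw": 0},{"dx": 2.2,"dy": 0,"dz": -0.33,"twist": 0,"claw": 0},{"dx": 2.5,"dy": 0,"dz": -0.35,"twist": 0,"claw": 0},{"dx": 2.5,"dy": 0,"dz": -0.35,"twist": 0,"claw": 0}]'

```text
time_s: 17.03
position: [0.6653, 0.0168, 0.2374]
tcp_rot: [[0.995, 0.098, -0.018], [0.098, -0.995, 0.008], [-0.017, -0.009, -1.0]]
force: [-0.9, 2.8, 0.8]
opening: 0.101
```

```bash
python3 arc.py .170 88 89 90
```

```text
t 17.03 pos [0.6653 0.0168 0.2374] theta 87.9 rad err mm 5.2 lat -0.6 F blk x,y,z [-0.6  2.9  0.8] open 0.101 tilt [-0.018  0.008] yaw 5.61
88.0 [ 0.02 -0.06  0.02]
89.0 [ 0.32 -0.06  0.  ]
90.0 [ 0.61 -0.06 -0.  ]
```

Emit:
arm_command --plan '[{"dx": 0.2,"dy": 0,"dz": 0,"twist": 0,"claw": 0},{"dx": 0.4,"dy": 0,"dz": 0,"twist": 0,"claw": 0},{"dx": 0.5,"dy": 0,"dz": 0,"twist": 0,"claw": 0},{"dx": 0.5,"dy": 0,"dz": 0,"twist": 0,"claw": 0},{"dx": 0.5,"dy": 0,"dz": 0,"twist": 0,"claw": 0},{"dx": 0.5,"dy": 0,"dz": 0,"twist": 0,"claw": 0}]'

```text
time_s: 17.53
position: [0.6703, 0.0173, 0.2374]
tcp_rot: [[0.995, 0.098, -0.018], [0.098, -0.995, 0.008], [-0.017, -0.009, -1.0]]
force: [-2.2, 2.0, 1.4]
opening: 0.106
```

```bash
python3 arc.py .170 90; python3 - <<'E'
from ang import *
im=bot.capture("scene");cv2.imwrite("pics/s14.png",cv2.resize(im[150:350,230:430,::-1],None,fx=3,fy=3,interpolation=cv2.INTER_CUBIC))
s=bot.read_state();im=bot.capture("wrist");cv2.imwrite("pics/w14.png",im[:,:,::-1])
T=np.array(bot.calibration("wrist")["T_tool_cam"]);K=np.array(bot.calibration("wrist")["intrinsics"]);R=np.array(s["tcp_rot"]);p=np.array(s["position"])
def pw(w):
    q=T[:3,:3].T@(R.T@(w-p)-T[:3,3]);q=K@q;return np.round(q[:2]/q[2],1)
for th in (82,86,90,94,98):
    print(th,[np.round((proj("scene",pt(th,.125,y,.004))[0]-[230,150]+.5)*3-.5,0).tolist() for y in(-.088,.088)],"w +n,-n edge",pw(pt(th,.125,.088,.004)),pw(pt(th,.125,.088,-.004)),"bar corner",pw(pt(th,.165,.056,0)),"hinge",pw(pt(th,0,.088,0)))
E
```

```text
t 17.53 pos [0.6703 0.0173 0.2374] theta 89.6 rad err mm 5.1 lat -0.6 F blk x,y,z [-2.   2.2  1.4] open 0.106 tilt [-0.018  0.008] yaw 5.61
90.0 [ 0.11 -0.06  0.  ]
82 [[182.0, 262.0], [394.0, 371.0]] w +n,-n edge [290.4  80.8] [273.   81.2] bar corner [257.5 158. ] hinge [322.4 103.6]
86 [[174.0, 269.0], [386.0, 379.0]] w +n,-n edge [309.8  80.5] [292.   80.7] bar corner [287.9 158.1] hinge [322.4 103.6]
90 [[166.0, 276.0], [379.0, 387.0]] w +n,-n edge [329.4  80.4] [311.5  80.5] bar corner [319.2 158.2] hinge [322.4 103.6]
94 [[158.0, 284.0], [372.0, 397.0]] w +n,-n edge [349.   80.5] [331.1  80.4] bar corner [350.5 158.1] hinge [322.4 103.6]
98 [[150.0, 293.0], [364.0, 406.0]] w +n,-n edge [368.2  80.8] [350.6  80.6] bar corner [381.4 157.9] hinge [322.4 103.6]
```

View pics/s14.png

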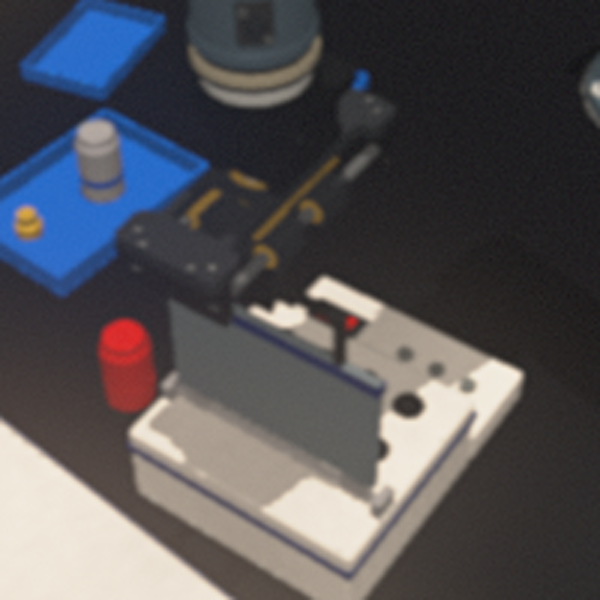

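View pics/w14.png

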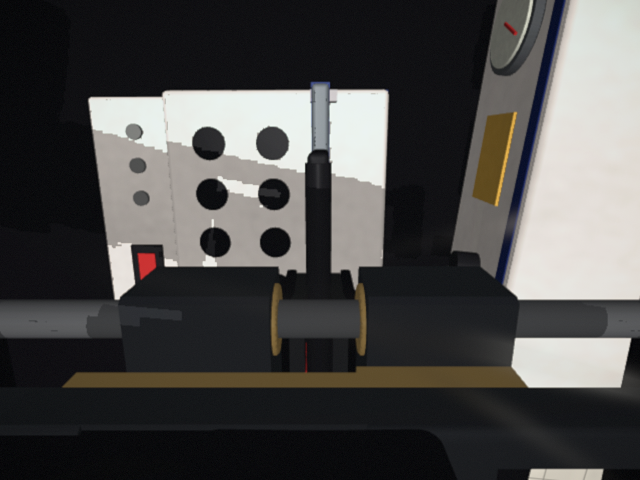

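In the wrist view the cover is edge-on (edge from u=311 to 330, bar corner at (318,155)), which fits the prediction for 90°. The scene right corner at (384,384) gives about 88°. I'll hold for a moment and check that it stays still.

Emit:
arm_command --plan '[{"dx": 0.05,"dy": 0,"dz": 0,"twist": 0,"claw": 0},{"dx": 0.05,"dy": 0,"dz": 0,"twist": 0,"claw": 0},{"dx": 0.05,"dy": 0,"dz": 0,"twist": 0,"claw": 0},{"dx": 0.05,"dy": 0,"dz": 0,"twist": 0,"claw": 0},{"dx": 0.05,"dy": 0,"dz": 0,"twist": 0,"claw": 0},{"dx": 0.05,"dy": 0,"dz": 0,"twist": 0,"claw": 0},{"dx": 0.05,"dy": 0,"dz": 0,"twist": 0,"claw": 0},{"dx": 0.05,"dy": 0,"dz": 0,"twist": 0,"claw": 0}]'

```text
time_s: 18.3
position: [0.6708, 0.0174, 0.2374]
tcp_rot: [[0.995, 0.098, -0.018], [0.098, -0.995, 0.008], [-0.017, -0.009, -1.0]]
force: [-2.4, 2.3, 2.8]
opening: 0.102
```

```bash
python3 arc.py .170 90; python3 - <<'E'
from h import *
a=bot.capture("wrist");
for i in range(3): bot.capture("top")
b=bot.capture("wrist");print("diff",cv2.absdiff(a,b).mean(), np.round(bot.read_state()["qvel"],3))
im=bot.capture("top");cv2.imwrite("pics/t15.png",im[:,:,::-1])
E
python3 arc.py .170 90
```

```text
t 18.3 pos [0.6708 0.0174 0.2374] theta 89.8 rad err mm 5.1 lat -0.5 F blk x,y,z [-2.2  2.5  2.8] open 0.102 tilt [-0.018  0.008] yaw 5.61
90.0 [ 0.06 -0.05  0.01]
diff 1.1255414496527778 [ 0.028 -0.021 -0.02  -0.041  0.025  0.017]
t 18.6 pos [0.6708 0.0173 0.2374] theta 89.8 rad err mm 5.1 lat -0.6 F blk x,y,z [-1.3  2.3  2.4] open 0.103 tilt [-0.018  0.008] yaw 5.61
90.0 [ 0.06 -0.06  0.01]
```

View pics/t15.png

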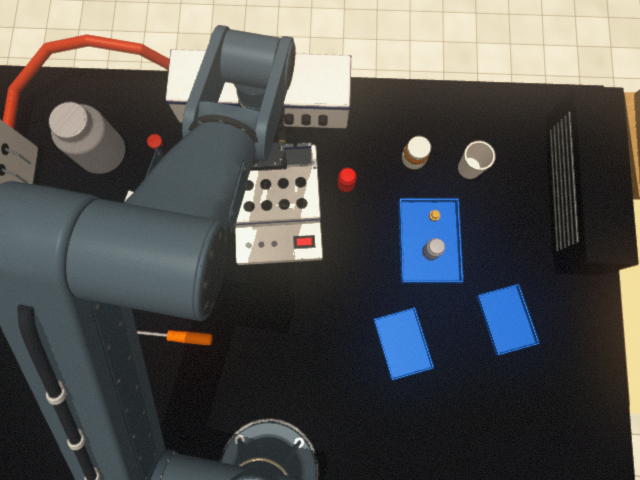

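The top view shows the canister upright in the large tray at (434,248), and the cap (435,215), jar (417,152) and stopper (155,142) where they started. The arm is steady and the cover is at about 90°, so I'm handing in.

```bash
python3 -c "
from rig import bot
print(bot.hand_in())"
```

```text
the job is handed in; nothing more can be done
None
```

I moved the canister to the largest blue tray, stood it on the free part of the floor and let go of it while the cover was still shut. I then swung the cover up by its handle to the balance point, and handed in at about 18.6 s, still gripping it.

**Last checks**
- **Cover angle:** the arc estimate gives 89.8°. The wrist view, with the cover edge-on, fits 90°, while the one visible corner in the scene view suggests about 88°. All are within the 0.1 rad (5.7°) allowed.
- **Stillness and grip:** the pose was unchanged over the last 0.3 s. The gripper opening of 0.10 is about the thickness of the bar, and wrist forces were under 4 N.
- **Canister and bystanders:** the canister is upright in the tray, and the cap, jar and stopper are where they started, judged by eye in the top view.

**One disagreement:** the measured arc ran up to about 5 mm outside the nominal 165 mm radius. Either the bar slid a few millimetres along the fingers or my start reference was slightly off. I followed the larger radius to keep the forces low.

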